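# Fit heatsinks to a power board under a latched stop

## Robot

A 7-joint arm with a two-finger parallel gripper is mounted at the origin on the work surface. World frame = base frame: x ahead of the robot, y to its left, z up, the work surface at z = 0. Lengths are in m, angles in rad, forces in N, time in s.
With the tool pointing down it reaches from about 0.35 to 0.775 m from the base axis. Payload 3.1 kg.
Tool frame: the origin (TCP) lies at the very end of the fingers, on their centre line; the grasp point (between the pads) lies 19 mm behind it (tcp_to_grasp is the distance from the TCP to the grasp point, in m); x points along the fingers, y is the direction in which the jaws open and shut, and the axes are right-handed (so a half turn about x gives the same grasp; the last joint's range is limited). The gripper opens to 85 mm and grips with 20 to 120 N. Pads are 22 mm wide; open, the fingers measure 114 mm over their backs; the gripper's body (76 mm by 85 mm) begins 54 mm behind the grasp point. The pads swing forward as they close: fully open they stand 13 mm farther back than shut.
Start: joints at [-1.372, 0.311, 0.014, 1.512, -0.004, 1.319, -0.027], TCP at [0.131, 0.534, 0.231] pointing down, gripper open.
Joint ranges: [-2.7, 2.7], [-0.3, 1.91], [-1.27, 1.3], [0.12, 2.57], [-1.44, 4.58], [0.2, 2.03], [-3.05, 3.05]. Speed limits (rad/s): [2.79, 2.79, 3.14, 3.14, 3.14, 3.14, 3.14].

## Interface

Orientations are given as a unit quaternion [w, x, y, z].
In Python, from station import * gives the robot as it stands.
- The arm moves only by the tool carry_out, never from a script. Its argument "steps" is a list of rows, each an object with "gripper": the closure, from 0 (fully open) to 1 (shut); "dp": the shift along the tool's x, y, z in cm, a list of three; "yaw": the turn about the tool's x in rad. In form: [{"gripper": gripper, "dp": [x, y, z], "yaw": yaw}, ...]. A call has 1 to 8 rows; each row shifts and turns the commanded pose from where the row before left it, along the tool's axes as they then stand; what a row does not reach is not made up. A row lasts 1/12 s, in which the tool goes at most 41.7 mm and 7.16 degrees, less where a joint would pass 70% of its speed; a pose out of reach is approached as far as the arm can. A call is refused whole if a number of a shift passes 4.17 or a number of a turn 0.125, either way. A call with a gripper value outside its range is refused whole. The fingers move at their own pace and stop on an object; "newtons" is the grip in N (left out, the last holds). Time passes only in rows, so rows that do not move let the fingers close. It gives the time, the measured TCP pose, the force and the opening at its end, in the units of the state.
- state(): the state, without advancing time (a new reading comes with each control period).
- get_image(name): name is "side" or "top"; returns the picture (480x640x3 uint8, red, green, blue); there is no depth.
- camera_model(name): a dict with "camera_matrix" (3x3 intrinsics, pixels), "D" ([k1, k2, p1, p2, k3] as OpenCV has them; the pictures are not rectified), "pose" (4x4, takes a point from camera to world coordinates). Camera axes: x right, y down, z forward; pixel columns grow to the right and rows downward; lengths in m; the calibration is good to about 2 mm. A picture is of the moment at which its call begins. camera_model takes no time and is no camera call.
- close_job(): hands the job in, once; it reports no verdict.
The state is a dict: "clock": time; "joint_pos": joint angles; "qd": joint speeds; "joint_efforts": joint torques, N m; "eef_pos": TCP position; "ee_rot": TCP orientation; "contact_force": force on the tool from outside, world axes, zero at the start; "ft_torque": the same for the moment, N m; "grip_width": finger opening in m.
Only numpy, scipy, OpenCV 4.12 (cv2) and the standard library are available. Lean on these libraries where they do the work, as an engineer would, in place of code of your own. Each camera call takes 0.05 s, during which the arm holds its last target. There are 200 camera calls.

## Task

Cut the board's power by pressing the red mushroom stop until it latches down, clear the orange transit caps off the power modules into the grey tray, then fit every heatsink on the bench onto a module of its own, turned so that all three studs come through its holes and it sits fully down flat on the module. Only when all of them are fitted, twist the mushroom clockwise so that it pops up and power is back; lift no cap or heatsink while the mushroom is up, and leave the flux jar where it is.

Things in the scene. Friction and masses are not known exactly. Their poses are not given: they have to be found in the camera images.
- board: Green circuit board in a black cradle, fixed to the bench, 155 mm (x) x 300 mm (y); the board's top face is 16 mm above the bench. Origin: centre of the underside. It carries three seats in a row along its y, 90 mm apart.
- seat1: Heatsink seat on the board: grey module 42 x 34 mm, three upright steel studs. Origin: centre of its top face, 20 mm above the bench, where a fitted heatsink's origin ends up. Studs 5 mm thick, round-ended, rise 16 mm above the top face at (-30, 16), (-30, -16), (31, 0) mm in this frame; collars at their feet are level with it. A heatsink fits one way round only: its axes along the seat's.
- seat1_tail (a point): Foot of that seat's single stud (the one at +31 mm along the seat's x), at the height of the module top.
- seat2: Heatsink seat on the board: grey module 42 x 34 mm, three upright steel studs. Origin: centre of its top face, 20 mm above the bench, where a fitted heatsink's origin ends up. Studs 5 mm thick, round-ended, rise 16 mm above the top face at (-30, 16), (-30, -16), (31, 0) mm in this frame; collars at their feet are level with it. A heatsink fits one way round only: its axes along the seat's.
- seat2_tail (a point): Foot of that seat's single stud (the one at +31 mm along the seat's x), at the height of the module top.
- seat3: Heatsink seat on the board: grey module 42 x 34 mm, three upright steel studs. Origin: centre of its top face, 20 mm above the bench, where a fitted heatsink's origin ends up. Studs 5 mm thick, round-ended, rise 16 mm above the top face at (-30, 16), (-30, -16), (31, 0) mm in this frame; collars at their feet are level with it. A heatsink fits one way round only: its axes along the seat's.
- seat3_tail (a point): Foot of that seat's single stud (the one at +31 mm along the seat's x), at the height of the module top.
- heatsink1: Aluminium heatsink (may be absent), 0.15 kg, fins up; all alike, any fits any seat. Foot 5 mm thick: wide ear (x -38 to -22 mm, y +-24) with holes at (-30, +-16), middle (x +-22, y +-16), tongue (x 22 to 40, y +-9) with a hole at (31, 0); holes 8.3 mm. Fins: 44 (x) x 32 mm (y), top at 35 mm, flat sides, grip across y. Origin: underside centre of the middle, z up.
- heatsink1_tail (a point): Centre of the single hole in the tongue, on the underside, 31 mm along the heatsink's x.
- heatsink2: Aluminium heatsink (may be absent), 0.15 kg, fins up; all alike, any fits any seat. Foot 5 mm thick: wide ear (x -38 to -22 mm, y +-24) with holes at (-30, +-16), middle (x +-22, y +-16), tongue (x 22 to 40, y +-9) with a hole at (31, 0); holes 8.3 mm. Fins: 44 (x) x 32 mm (y), top at 35 mm, flat sides, grip across y. Origin: underside centre of the middle, z up.
- heatsink2_tail (a point): Centre of the single hole in the tongue, on the underside, 31 mm along the heatsink's x.
- heatsink3: Aluminium heatsink (may be absent), 0.15 kg, fins up; all alike, any fits any seat. Foot 5 mm thick: wide ear (x -38 to -22 mm, y +-24) with holes at (-30, +-16), middle (x +-22, y +-16), tongue (x 22 to 40, y +-9) with a hole at (31, 0); holes 8.3 mm. Fins: 44 (x) x 32 mm (y), top at 35 mm, flat sides, grip across y. Origin: underside centre of the middle, z up.
- heatsink3_tail (a point): Centre of the single hole in the tongue, on the underside, 31 mm along the heatsink's x.
- cap1: Orange plastic transit cap (may be absent), 30 g, standing loose on a module between the studs: body 40 (x) x 30 mm (y), 14 mm high, with a grip rib 32 (x) x 16 mm (y) on top, rib top 32 mm above the underside. Origin: centre of the underside, z up.
- cap2: Orange plastic transit cap (may be absent), 30 g, standing loose on a module between the studs: body 40 (x) x 30 mm (y), 14 mm high, with a grip rib 32 (x) x 16 mm (y) on top, rib top 32 mm above the underside. Origin: centre of the underside, z up.
- cap3: Orange plastic transit cap (may be absent), 30 g, standing loose on a module between the studs: body 40 (x) x 30 mm (y), 14 mm high, with a grip rib 32 (x) x 16 mm (y) on top, rib top 32 mm above the underside. Origin: centre of the underside, z up.
- caps_tray: Grey open tray for the caps, fixed to the bench, 120 (x) x 160 mm (y) outside, 40 mm high, walls and floor 4 mm thick. Origin: centre of the underside.
- stop_base: Yellow housing of the stop button, fixed to the bench, 66 x 66 mm, 50 mm high. Origin: centre of the underside.
- stop_top (a point): Centre of the top face of the red mushroom head, 80 mm above the bench when up and 70 mm when latched. The head is 44 mm in diameter and 16 mm tall, with upright sides.
- stop (a joint): How far the mushroom head is pushed down, in m: 0 up (released), 0.012 at the bottom of its travel. It takes about 5 to 8 N; pushed past 0.0105 it latches and stays at about 0.010 when let go.
- stop_knob (a joint): Rotation of the mushroom head, in rad, growing clockwise seen from above: 0 at rest, 1.25 at its end stop. It is lightly sprung back to 0 and slow to return (up to 0.1 N m to turn). Turned past about 0.9 while latched, it lets the head go, which springs up to 0 as soon as it is not held down.
- flux_jar: Small jar of flux, 38 mm in diameter, 45 mm tall, between the stop button and the heatsinks. Not part of the job. Origin: centre of the underside.

How it is judged:
By the outcome, as a careful person would: the job done as asked, in the order asked, and still so for the second after the job is handed in, with the robot touching nothing.
Of cap1, cap2, cap3 only 2 to 3 are there at a start; the rules pass over those that are not, and their reading is None.
Of heatsink1, heatsink2, heatsink3 only 2 to 3 are there at a start; the rules pass over those that are not, and their reading is None.
At some moment in a run one of heatsink1, heatsink2, heatsink3 may be knocked a few centimetres aside while the robot is not near it.
It also fails if it takes over 210 s, if anything falls off the work surface, if the arm or the gripper's body presses on something with over 40 N, if the wrist force passes 120 N, or if a joint passes its speed limit or range.

## Working session

There is one attempt and no reset: what is moved stays moved. The work goes in short steps, Python scripts to look and compute and a tool call to move; the robot and the scene stay as the last step left them, time stands still between calls to the robot, and variables do not carry over. Pictures are saved under pics/ and viewed, about 12 in all and at most 16, crops included, and the job is handed in when it is done.

Besides the shell and the picture viewer there is one more tool, called after "Emit:" as name(argument=value, ...) on one line, values as JSON. carry_out: Moves the arm, as the interface text tells. Its arguments: {"type":"object","properties":{"steps":{"type":"array"},"newtons":{"type":"number"}},"required":["steps"]}

```bash
ls; mkdir -p pics
python3 - <<'E'
from station import *
import cv2, numpy as np
s=state(); print({k:np.round(v,3).tolist() for k,v in s.items()})
for n in("top","side"):
    im=get_image(n); cv2.imwrite(f"pics/{n}0.png",im[:,:,::-1]); c=camera_model(n); print(n,np.round(c["camera_matrix"],1).tolist(),c["D"],np.round(c["pose"],3).tolist())
E
```

```text
pics
{'clock': 0.0, 'joint_pos': [-1.372, 0.312, 0.014, 1.513, -0.004, 1.319, -0.027], 'qd': [0.0, 0.001, 0.0, -0.0, 0.0, 0.001, 0.001], 'joint_efforts': [0.0, -37.992, 0.146, -23.059, 0.012, 0.014, -0.0], 'eef_pos': [0.131, 0.533, 0.23], 'ee_rot': [0.702, 0.084, 0.702, -0.086], 'contact_force': [-0.05, 0.411, -0.152], 'ft_torque': [-0.019, -0.003, -0.017], 'grip_width': 0.086}
top [[522.9, 0.0, 326.0], [0.0, 522.9, 243.1], [0.0, 0.0, 1.0]] [0.0521949 0.        0.        0.        0.       ] [[-0.028, -0.98, 0.199, 0.38], [-1.0, 0.026, -0.01, -0.034], [0.005, -0.199, -0.98, 0.95], [0.0, 0.0, 0.0, 1.0]]
side [[617.4, 0.0, 329.1], [0.0, 617.4, 252.4], [0.0, 0.0, 1.0]] [-0.13275197  0.          0.          0.          0.        ] [[-0.885, -0.333, 0.327, 0.212], [-0.466, 0.64, -0.611, 0.599], [-0.005, -0.693, -0.721, 0.854], [0.0, 0.0, 0.0, 1.0]]
```

View pics/top0.png

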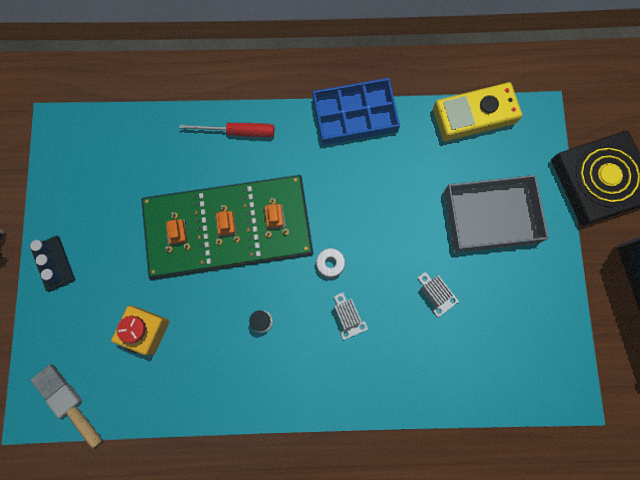

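View pics/side0.png

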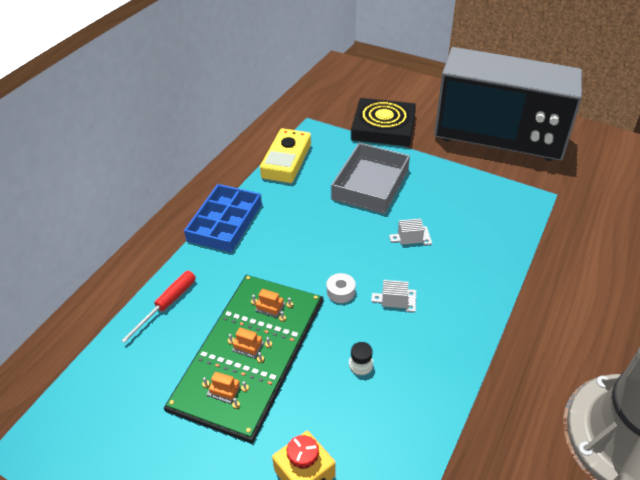

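```bash
cat > h.py <<'E'
import numpy as np, cv2
from station import *
def pix2w(cam,uv,z):
    c=camera_model(cam);P=np.array(c["pose"]);K=np.array(c["camera_matrix"],float);D=np.array(c["D"],float)
    n=cv2.undistortPoints(np.array(uv,float).reshape(-1,1,2),K,D).reshape(-1,2)
    d=np.c_[n,np.ones(len(n))]@P[:3,:3].T; t=(z-P[2,3])/d[:,2]
    return P[:3,3]+d*t[:,None]
def w2pix(cam,X):
    c=camera_model(cam);P=np.linalg.inv(np.array(c["pose"]))
    return cv2.projectPoints(np.array(X,float).reshape(-1,1,3),cv2.Rodrigues(P[:3,:3])[0],P[:3,3],np.array(c["camera_matrix"],float),np.array(c["D"],float))[0].reshape(-1,2)
def crop(im,x0,y0,w,h,s,name):
    cv2.imwrite(name,cv2.resize(im[y0:y0+h,x0:x0+w,::-1],None,fx=s,fy=s,interpolation=cv2.INTER_CUBIC))
def rotz(a): return np.array([[np.cos(a),-np.sin(a)],[np.sin(a),np.cos(a)]])
E
python3 - <<'E'
from h import *
im=cv2.imread("pics/top0.png")[:,:,::-1]
a=cv2.resize(im[170:285,135:320],None,fx=4,fy=4,interpolation=cv2.INTER_CUBIC)
crop(im,135,170,185,115,4.2,"pics/c1.png")
A=cv2.resize(im[260:350,320:470],None,fx=5.2,fy=5.2,interpolation=cv2.INTER_CUBIC)
cv2.imwrite("pics/c2.png",A[:,:,::-1])
hsv=cv2.cvtColor(im,cv2.COLOR_RGB2HSV)
m=cv2.inRange(hsv,(45,90,30),(75,255,255)); 
n,l,st,ce=cv2.connectedComponentsWithStats(cv2.morphologyEx(m,cv2.MORPH_CLOSE,np.ones((25,25))))
k=1+st[1:,4].argmax();pts=np.argwhere(l==k)[:,::-1].astype(np.float32)
q=cv2.approxPolyDP(cv2.convexHull(pts),6,True).reshape(-1,2)
print("board",q.tolist(),np.round(pix2w("top",q,.016),4).tolist())
r=cv2.inRange(hsv,(0,180,110),(4,255,255));o=cv2.inRange(hsv,(8,180,100),(17,255,255))
for nm,mm in(("red",r),("or",o)):
    n,l,st,ce=cv2.connectedComponentsWithStats(mm)
    for i in range(1,n):
        if st[i,4]>40: print(nm,st[i].tolist(),np.round(ce[i],1),np.round(pix2w("top",[ce[i]],.08 if nm=="red" else .045),3))
E
```

```text
board [[310.0, 251.0], [150.0, 275.0], [143.0, 199.0], [298.0, 176.0]] [[0.5561, -0.0139, 0.016], [0.5202, 0.2727, 0.016], [0.6617, 0.2908, 0.016], [0.6993, 0.0053, 0.016]]
red [227, 123, 47, 10, 238] [248.2 126.4] [[0.771 0.089 0.08 ]]
red [117, 316, 26, 26, 376] [129.6 328.8] [[0.423 0.281 0.08 ]]
or [265, 204, 18, 23, 262] [273.7 213.7] [[0.62  0.049 0.045]]
or [216, 211, 19, 23, 301] [225.1 220.9] [[0.609 0.135 0.045]]
or [167, 220, 18, 23, 283] [175.3 229.6] [[0.595 0.222 0.045]]
```

View pics/c1.png

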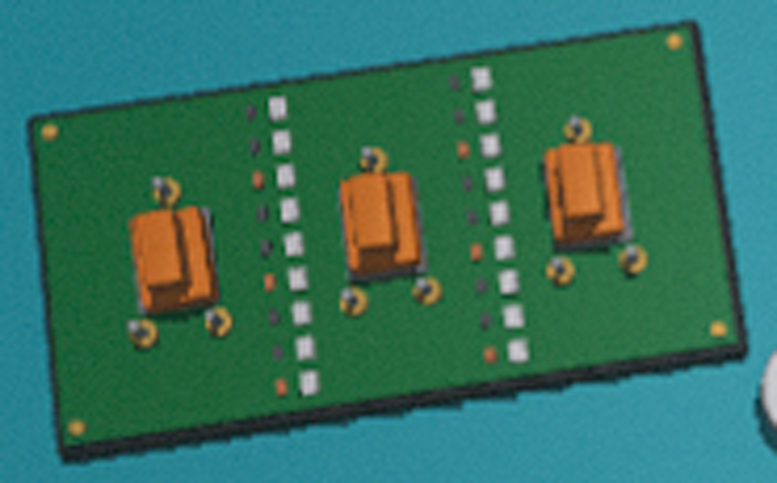

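View pics/c2.png

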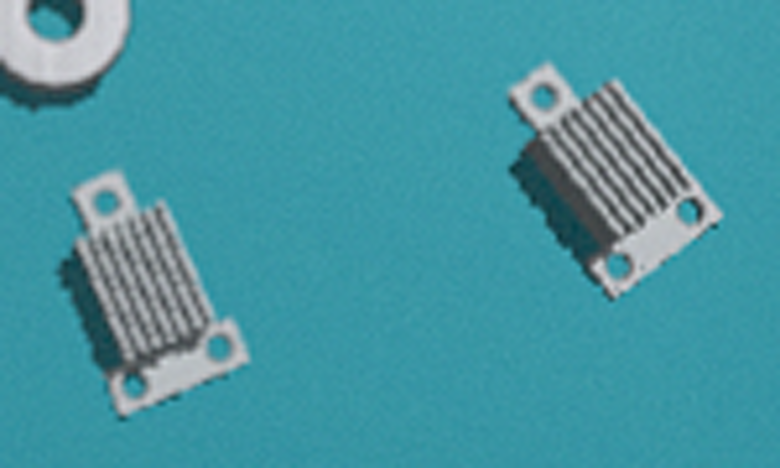

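```bash
cat >> h.py <<'E'
def fit(model,W): # 2D rigid, returns x,y,angle,resid mm
    m=np.array(model,float);W=np.array(W)[:,:2];mc=m.mean(0);wc=W.mean(0);H=(m-mc).T@(W-wc)
    a=np.arctan2(H[0,1]-H[1,0],H[0,0]+H[1,1]);t=wc-rotz(a)@mc
    return t,a,1e3*np.linalg.norm(m@rotz(a).T+t-W,axis=1)
H3=np.array([[.031,0],[-.030,.016],[-.030,-.016]])
E
python3 - <<'E'
from h import *
def unc(p,s,o): return (np.array(p,float)+.5)/s-.5+np.array(o)
S=[[(166,190),(142,333),(217,321)],[(372,160),(353,301),(427,290)],[(577,129),(560,270),(632,258)]]
allw=[];allm=[]
for i,p in enumerate(S):
    w=pix2w("top",unc(p,4.2,(135,170)),.020); t,a,r=fit(H3,w); print("seat",i,t.round(4),round(a,4),r.round(2)); allw+=list(w); allm+=list(H3+[0,.09*(1-i)])
t,a,r=fit(allm,allw); print("joint",t.round(4),round(a,4),r.round(1))
for i in range(3): print((t+rotz(a)@[0,.09*(1-i)]).round(4))
for p in ([(106,202),(134,385),(220,347)],[(544,97),(619,264),(690,210)]):
    w=pix2w("top",unc(p,5.2,(320,260)),.005); t,a,r=fit(H3,w); print("hs",t.round(4),round(a,4),r.round(2))
im=cv2.imread("pics/top0.png")[:,:,::-1];print(im[300:360:10,131].tolist())
crop(im,90,285,100,90,6,"pics/c3.png")
s=cv2.imread("pics/side0.png")[:,:,::-1]
x=crop(s,260,420,90,60,6,"pics/c4.png")
a=cv2.imread("pics/c3.png");b=cv2.imread("pics/c4.png");c=np.zeros((540,600,3),np.uint8)
d=np.zeros((590,800,3),np.uint8);d[:360,:400]=cv2.resize(a,(400,360));d[:267,400:]=cv2.resize(b,(400,267));cv2.imwrite("pics/c5.png",d[:360])
E
```

```text
seat 0 [0.5981 0.2284] 0.1254 [0.24 0.31 0.09]
seat 1 [0.6095 0.1391] 0.1352 [0.22 0.07 0.26]
seat 2 [0.6212 0.05  ] 0.1295 [0.32 0.4  0.3 ]
joint [0.6096 0.1391] 0.1286 [0.4 0.2 0.2 0.3 0.3 0.4 0.3 0.4 0.4]
[0.5981 0.2284]
[0.6096 0.1391]
[0.6212 0.0499]
hs [ 0.4408 -0.0773] 0.3781 [0.03 0.17 0.15]
hs [ 0.477  -0.2379] 0.6114 [0.28 0.36 0.26]
[[44, 131, 146], [198, 153, 46], [177, 47, 47], [174, 50, 47], [178, 50, 49], [45, 47, 39]]
```

View pics/c5.png

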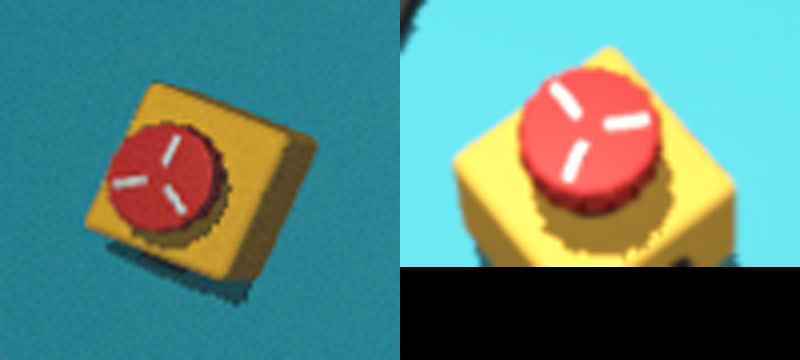

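```bash
cat >> h.py <<'E'
from scipy.spatial.transform import Rotation as Ro
def tool():
    s=state();q=s["ee_rot"];return np.array(s["eef_pos"]),Ro.from_quat([q[1],q[2],q[3],q[0]]).as_matrix(),s
def go(x,y,z,jaw=None):
    """deltas: translate first (tool axes now, cm), then yaw; jaw = world angle of the tool y axis (mod pi)"""
    p,R,s=tool();d=R.T@(np.array([x,y,z])-p)*100
    cur=np.arctan2(R[1,1],R[0,1]);o=""
    if jaw is not None:
        dy=-(jaw-cur); dy=(dy+np.pi/2)%np.pi-np.pi/2; o=f"yaw {dy:.3f} (or {dy-np.sign(dy)*np.pi:.3f})"
    print("t",round(s["clock"],2),"p",p.round(4),"jaw",round(cur,3),"tilt",R[:,0].round(3),"w",round(s["grip_width"],4),"F",np.round(s["contact_force"],1),"j7",round(s["joint_pos"][6],2),"\n dp cm",d.round(2),o)
SEAT=[(.5981,.2284),(.6096,.1391),(.6212,.0499)];SA=.1286
E
python3 - <<'E'
from h import *
print(pix2w("top",[[130,329.5]],.08),pix2w("side",[[301.6,448.8]],.08))
w=pix2w("top",[(445,185),(537,178),(547,238),(455,252)],.04);print("tray",w.round(3),w.mean(0))
print("jar",pix2w("top",[[261,319]],.045))
go(.423,.280,.12)
E
```

```text
[[0.42209306 0.2800128  0.08      ]] [[0.4238526  0.28480449 0.08      ]]
tray [[ 0.667 -0.262  0.04 ]
 [ 0.675 -0.428  0.04 ]
 [ 0.564 -0.434  0.04 ]
 [ 0.543 -0.271  0.04 ]] [ 0.61208787 -0.34869568  0.04      ]
jar [[0.43446014 0.0718209  0.045     ]]
t 0.1 p [0.131  0.5335 0.2303] jaw 1.33 tilt [-0.    -0.002 -1.   ] w 0.085 F [0.  0.2 0.6] j7 -0.03 
 dp cm [ 11.07 -17.63  34.4 ]
```

Emit:
carry_out(steps=[{"gripper":1,"dp":[1,-1.6,3.13],"yaw":0},{"gripper":1,"dp":[1,-1.6,3.13],"yaw":0},{"gripper":1,"dp":[1,-1.6,3.13],"yaw":0},{"gripper":1,"dp":[1,-1.6,3.13],"yaw":0},{"gripper":1,"dp":[1,-1.6,3.13],"yaw":0},{"gripper":1,"dp":[1,-1.6,3.13],"yaw":0},{"gripper":1,"dp":[1,-1.6,3.13],"yaw":0},{"gripper":1,"dp":[1,-1.6,3.13],"yaw":0}], newtons=40)

```text
clock: 0.77
eef_pos: [0.3446, 0.3486, 0.1506]
ee_rot: [0.702, 0.085, 0.702, -0.085]
contact_force: [0.6, 1.0, 0.1]
grip_width: -0.0003
```

Emit:
carry_out(steps=[{"gripper":1,"dp":[1,-1.6,3.13],"yaw":0},{"gripper":1,"dp":[1,-1.6,3.13],"yaw":0},{"gripper":1,"dp":[1,-1.6,3.13],"yaw":0},{"gripper":1,"dp":[0,0,0],"yaw":0},{"gripper":1,"dp":[0,0,0],"yaw":0}])

```text
clock: 1.18
eef_pos: [0.4248, 0.278, 0.1202]
ee_rot: [0.701, 0.086, 0.702, -0.088]
contact_force: [-0.6, 0.7, 0.4]
grip_width: 0.0001
```

Run:
```python
from h import *
go(.4225,.281,.082)
t=get_image("top");s=get_image("side")
d=np.zeros((560,700,3),np.uint8)
d[:560,:350]=cv2.resize(t[270:370,100:162],(350,560))
d[:,350:]=cv2.resize(s[380:480,260:322],(350,560))
cv2.imwrite("pics/p1.png",d[:,:,::-1])
```

```text
t 1.18 p [0.4248 0.278  0.1202] jaw 1.324 tilt [-0.001 -0.003 -1.   ] w 0.0001 F [-0.6  0.7  0.4] j7 0.79 
 dp cm [ 3.82  0.25 -0.29]
```

View pics/p1.png

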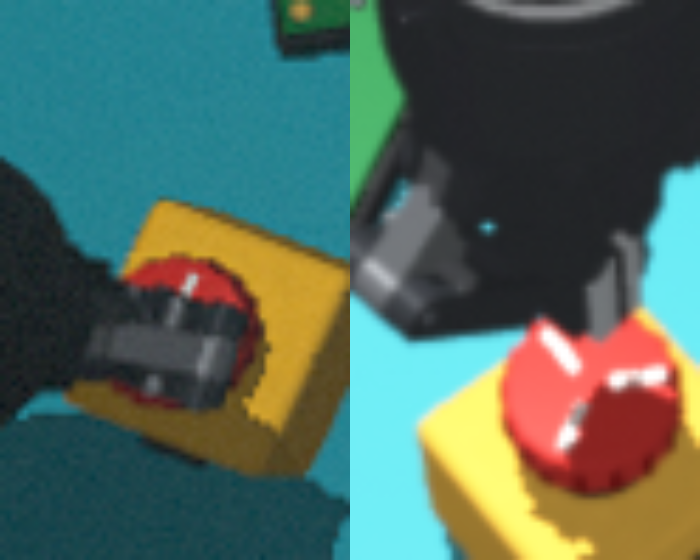

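Emit:
carry_out(steps=[{"gripper":1,"dp":[1.3,0.25,-0.3],"yaw":0},{"gripper":1,"dp":[1.3,0,0],"yaw":0},{"gripper":1,"dp":[1.2,0,0],"yaw":0},{"gripper":1,"dp":[0.4,0,0],"yaw":0},{"gripper":1,"dp":[0.4,0,0],"yaw":0},{"gripper":1,"dp":[0.4,0,0],"yaw":0},{"gripper":1,"dp":[0.1,0,0],"yaw":0},{"gripper":1,"dp":[0,0,0],"yaw":0}])

```text
clock: 1.95
eef_pos: [0.4199, 0.2863, 0.0711]
ee_rot: [0.702, 0.085, 0.703, -0.083]
contact_force: [-4.2, 2.2, 4.1]
grip_width: 0.0
```

Emit:
carry_out(steps=[{"gripper":1,"dp":[0.1,0,0],"yaw":0},{"gripper":1,"dp":[0.1,0,0],"yaw":0},{"gripper":1,"dp":[0.05,0,0],"yaw":0},{"gripper":1,"dp":[0,0,0],"yaw":0},{"gripper":1,"dp":[0,0,0],"yaw":0}])

```text
clock: 2.37
eef_pos: [0.4213, 0.2852, 0.0682]
ee_rot: [0.702, 0.085, 0.702, -0.084]
contact_force: [-2.7, 1.5, 5.1]
grip_width: 0.0002
```

Emit:
carry_out(steps=[{"gripper":1,"dp":[0.1,0,0],"yaw":0},{"gripper":1,"dp":[0.1,0,0],"yaw":0},{"gripper":1,"dp":[0,0,0],"yaw":0}])

```text
clock: 2.62
eef_pos: [0.4218, 0.2854, 0.068]
ee_rot: [0.702, 0.086, 0.702, -0.084]
contact_force: [-5.1, 0.8, 15.2]
grip_width: -0.0004
```

Emit:
carry_out(steps=[{"gripper":1,"dp":[-1,0,0],"yaw":0},{"gripper":1,"dp":[-3,0,0],"yaw":0},{"gripper":0.5,"dp":[-3,2,0],"yaw":0},{"gripper":0.5,"dp":[-3,3,0],"yaw":0},{"gripper":0.5,"dp":[0,3,0],"yaw":0},{"gripper":0.5,"dp":[0,0,0],"yaw":0}])

```text
clock: 3.12
eef_pos: [0.4423, 0.3681, 0.1671]
ee_rot: [0.704, 0.086, 0.7, -0.08]
contact_force: [-0.7, 1.0, -0.8]
grip_width: 0.0424
```

Run:
```python
from h import *
go(*SEAT[0],.11,SA+np.pi/2)
t=get_image("top");s=get_image("side")
d=np.zeros((560,800,3),np.uint8)
d[:,:400]=cv2.resize(t[280:364,100:160],(400,560))
d[:,400:]=cv2.resize(s[396:480,270:330],(400,560))
cv2.imwrite("pics/p2.png",d[:,:,::-1])
```

```text
t 3.12 p [0.4423 0.3681 0.1671] jaw 1.335 tilt [ 0.006  0.007 -1.   ] w 0.0424 F [-0.7  1.  -0.8] j7 0.68 
 dp cm [ 5.72 -9.99 18.38] yaw -0.364 (or 2.777)
```

View pics/p2.png

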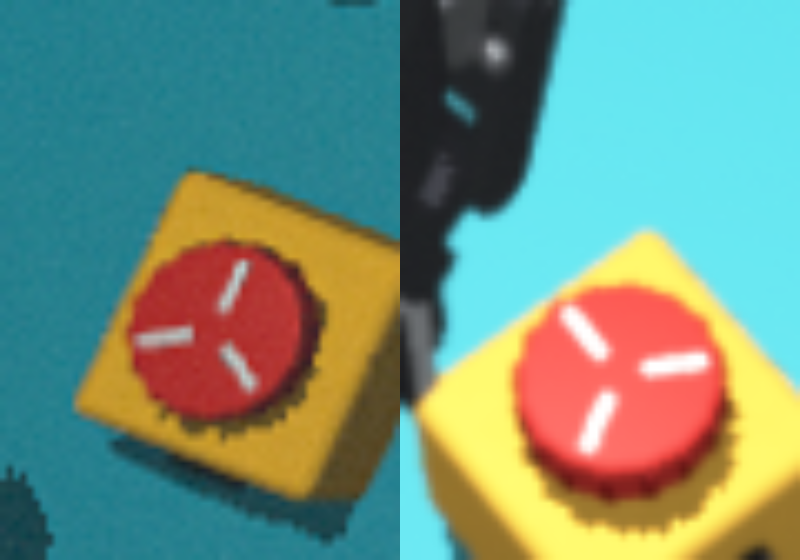

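Emit:
carry_out(steps=[{"gripper":0.5,"dp":[0.7,-1.66,3.06],"yaw":0},{"gripper":0.5,"dp":[0.7,-1.66,3.06],"yaw":0},{"gripper":0.5,"dp":[0.7,-1.66,3.06],"yaw":0},{"gripper":0.5,"dp":[0.7,-1.66,3.06],"yaw":0},{"gripper":0.5,"dp":[0.7,-1.66,3.06],"yaw":0},{"gripper":0.5,"dp":[0.7,-1.66,3.06],"yaw":0},{"gripper":0.5,"dp":[0,0,0],"yaw":-0.12},{"gripper":0.5,"dp":[0,0,0],"yaw":-0.12}])

```text
clock: 3.88
eef_pos: [0.5962, 0.2128, 0.121]
ee_rot: [0.706, -0.001, 0.708, -0.004]
contact_force: [-0.2, 0.5, -0.1]
grip_width: 0.0429
```

Emit:
carry_out(steps=[{"gripper":0.5,"dp":[0,0,0],"yaw":-0.12},{"gripper":0.5,"dp":[0,0,0],"yaw":0},{"gripper":0.5,"dp":[0,0,0],"yaw":0},{"gripper":0.5,"dp":[0,0,0],"yaw":0}])

```text
clock: 4.22
eef_pos: [0.5945, 0.2195, 0.1227]
ee_rot: [0.706, -0.041, 0.706, 0.04]
contact_force: [0.2, 0.7, -0.1]
grip_width: 0.0424
```

Run:
```python
from h import *
go(*SEAT[0],.037,SA+np.pi/2)
print(w2pix("top",[[.4225,.281,.08],[.4225,.281,.07]]))
```

```text
t 4.22 p [0.5945 0.2195 0.1227] jaw 1.686 tilt [-0.001 -0.002 -1.   ] w 0.0424 F [ 0.2  0.7 -0.1] j7 1.38 
 dp cm [8.57 0.86 0.47] yaw -0.013 (or 3.128)
[[129.39563456 329.26694558]
 [131.61520996 329.49224308]]
```

Emit:
carry_out(steps=[{"gripper":0.5,"dp":[1.5,0.86,0.47],"yaw":0},{"gripper":0.5,"dp":[2.5,0,0],"yaw":0},{"gripper":0.5,"dp":[2.5,0,0],"yaw":0},{"gripper":0.5,"dp":[1.3,0,0],"yaw":0},{"gripper":0.5,"dp":[0.5,0,0],"yaw":0},{"gripper":0.5,"dp":[0,0,0],"yaw":0},{"gripper":0.5,"dp":[0,0,0],"yaw":0}])

```text
clock: 4.8
eef_pos: [0.5989, 0.23, 0.0409]
ee_rot: [0.706, -0.042, 0.705, 0.042]
contact_force: [0.6, -0.0, 0.2]
grip_width: 0.0429
```

Run:
```python
from h import *
go(*SEAT[0],.039,SA+np.pi/2)
```

```text
t 4.8 p [0.5989 0.23   0.0409] jaw 1.689 tilt [ 0.001 -0.    -1.   ] w 0.0429 F [ 0.6 -0.   0.2] j7 1.38 
 dp cm [ 0.19 -0.15 -0.1 ] yaw -0.010 (or 3.131)
```

Emit:
carry_out(steps=[{"gripper":1,"dp":[0.2,-0.1,-0.1],"yaw":0},{"gripper":1,"dp":[0,0,0],"yaw":0},{"gripper":1,"dp":[0,0,0],"yaw":0},{"gripper":1,"dp":[0,0,0],"yaw":0},{"gripper":1,"dp":[0,0,0],"yaw":0},{"gripper":1,"dp":[-1,0,0],"yaw":0},{"gripper":1,"dp":[-2,0,0],"yaw":0},{"gripper":1,"dp":[-2,0,0],"yaw":0}], newtons=30)

```text
clock: 5.47
eef_pos: [0.5962, 0.2286, 0.088]
ee_rot: [0.705, -0.042, 0.707, 0.042]
contact_force: [0.3, 0.2, 0.0]
grip_width: 0.0151
```

Emit:
carry_out(steps=[{"gripper":1,"dp":[-3,0,0],"yaw":0},{"gripper":1,"dp":[-2,0,0],"yaw":0},{"gripper":1,"dp":[0,0,0],"yaw":0},{"gripper":1,"dp":[0,0,0],"yaw":0}])

```text
clock: 5.8
eef_pos: [0.5984, 0.2293, 0.1401]
ee_rot: [0.707, -0.042, 0.705, 0.043]
contact_force: [-0.3, -0.4, -1.3]
grip_width: 0.0153
```

Run:
```python
from h import *
for y in (-.389,-.306):
  for x in (.584,.64): go(x,y,.10,np.pi/2+.07)
t=get_image("top");s=get_image("side");cv2.imwrite("pics/t3.png",t[:,:,::-1])
d=np.zeros((480,800,3),np.uint8)
d[:,:400]=cv2.resize(t[140:300,420:560],(400,480))
d[:,400:]=cv2.resize(s[250:410,160:300],(400,480))
cv2.imwrite("pics/p3.png",d[:,:,::-1])
```

```text
t 5.8 p [0.5984 0.2293 0.1401] jaw 1.69 tilt [ 0.003  0.001 -1.   ] w 0.0153 F [-0.3 -0.4 -1.3] j7 1.37 
 dp cm [  3.92 -61.23  -8.8 ] yaw 0.049 (or -3.092)
t 5.8 p [0.5984 0.2293 0.1401] jaw 1.69 tilt [ 0.003  0.001 -1.   ] w 0.0153 F [-0.3 -0.4 -1.3] j7 1.37 
 dp cm [  3.94 -61.89  -3.24] yaw 0.049 (or -3.092)
t 5.8 p [0.5984 0.2293 0.1401] jaw 1.69 tilt [ 0.003  0.001 -1.   ] w 0.0153 F [-0.3 -0.4 -1.3] j7 1.37 
 dp cm [  3.93 -52.99  -7.82] yaw 0.049 (or -3.092)
t 5.8 p [0.5984 0.2293 0.1401] jaw 1.69 tilt [ 0.003  0.001 -1.   ] w 0.0153 F [-0.3 -0.4 -1.3] j7 1.37 
 dp cm [  3.95 -53.65  -2.26] yaw 0.049 (or -3.092)
```

View pics/p3.png

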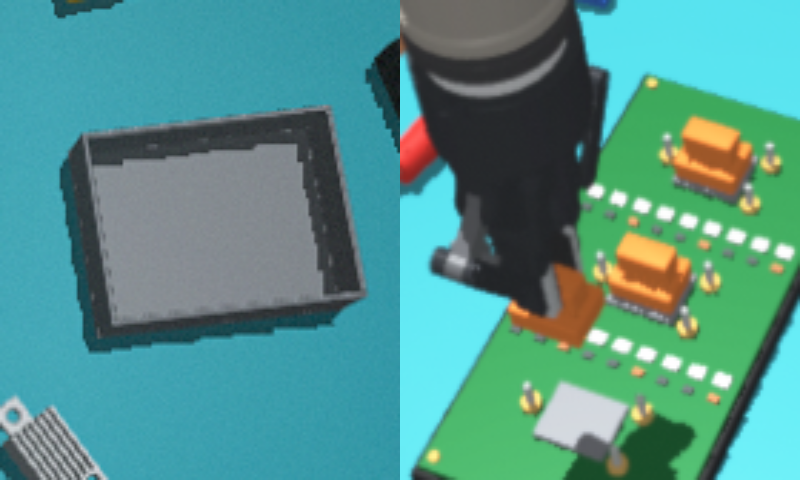

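Emit:
carry_out(steps=[{"gripper":1,"dp":[0,-3.84,-0.5],"yaw":0},{"gripper":1,"dp":[0,-3.84,-0.5],"yaw":0},{"gripper":1,"dp":[0,-3.84,-0.5],"yaw":0},{"gripper":1,"dp":[0,-3.84,-0.5],"yaw":0},{"gripper":1,"dp":[0,-3.84,-0.5],"yaw":0},{"gripper":1,"dp":[0,-3.84,-0.5],"yaw":0},{"gripper":1,"dp":[0,-3.84,-0.5],"yaw":0},{"gripper":1,"dp":[0,-3.84,-0.5],"yaw":0}])

```text
clock: 6.57
eef_pos: [0.5926, -0.0824, 0.1363]
ee_rot: [0.704, -0.042, 0.707, 0.042]
contact_force: [0.8, 0.0, -0.5]
grip_width: 0.0152
```

Emit:
carry_out(steps=[{"gripper":1,"dp":[0,-3.84,-0.5],"yaw":0},{"gripper":1,"dp":[0,-3.84,-0.5],"yaw":0},{"gripper":1,"dp":[0,-3.84,-0.5],"yaw":0},{"gripper":1,"dp":[0,-3.84,-0.5],"yaw":0},{"gripper":1,"dp":[0,-3.84,-0.5],"yaw":0},{"gripper":1,"dp":[0,-3.84,-0.5],"yaw":0},{"gripper":1,"dp":[0,-3.84,-0.5],"yaw":0},{"gripper":1,"dp":[0,-3.84,-0.5],"yaw":0}])

```text
clock: 7.23
eef_pos: [0.5898, -0.3915, 0.1358]
ee_rot: [0.705, -0.041, 0.707, 0.043]
contact_force: [1.2, -0.4, 0.0]
grip_width: 0.0151
```

Emit:
carry_out(steps=[{"gripper":1,"dp":[0,0,0],"yaw":0},{"gripper":1,"dp":[0,0,0],"yaw":0},{"gripper":1,"dp":[0,0,0],"yaw":0}])

```text
clock: 7.48
eef_pos: [0.5904, -0.3896, 0.1359]
ee_rot: [0.705, -0.041, 0.707, 0.043]
contact_force: [0.5, 0.4, -0.2]
grip_width: 0.0147
```

Run:
```python
from h import *
w=pix2w("top",[(449.4,185),(535.5,175.7),(548.5,238),(459,248)],.04);print("tray",w.round(3),w.mean(0))
go(.592,-.39,.027,np.pi/2+.11)
```

```text
tray [[ 0.667 -0.27   0.04 ]
 [ 0.679 -0.426  0.04 ]
 [ 0.564 -0.437  0.04 ]
 [ 0.55  -0.278  0.04 ]] [ 0.61486945 -0.35267508  0.04      ]
t 7.48 p [ 0.5904 -0.3896  0.1359] jaw 1.689 tilt [-0.003  0.003 -1.   ] w 0.0147 F [ 0.5  0.4 -0.2] j7 2.37 
 dp cm [10.89 -0.09  0.18] yaw 0.009 (or -3.133)
```

Emit:
carry_out(steps=[{"gripper":1,"dp":[3,-0.1,0.2],"yaw":0},{"gripper":1,"dp":[3,0,0],"yaw":0},{"gripper":1,"dp":[3,0,0],"yaw":0},{"gripper":1,"dp":[1.2,0,0],"yaw":0},{"gripper":1,"dp":[0.6,0,0],"yaw":0},{"gripper":1,"dp":[0,0,0],"yaw":0},{"gripper":0.6,"dp":[0,0,0],"yaw":0},{"gripper":0.6,"dp":[0,0,0],"yaw":0}])

```text
clock: 8.15
eef_pos: [0.595, -0.3922, 0.033]
ee_rot: [0.707, -0.043, 0.704, 0.041]
contact_force: [0.3, -0.7, 1.4]
grip_width: 0.0342
```

Emit:
carry_out(steps=[{"gripper":0.6,"dp":[0,0,0],"yaw":0},{"gripper":0.6,"dp":[-1,0,0],"yaw":0},{"gripper":0.6,"dp":[-3,0,0],"yaw":0},{"gripper":0.5,"dp":[-3,0,0],"yaw":0},{"gripper":0.5,"dp":[-3,0,0],"yaw":0},{"gripper":0.5,"dp":[0,3.73,0.58],"yaw":0},{"gripper":0.5,"dp":[0,3.73,0.58],"yaw":0},{"gripper":0.5,"dp":[0,3.73,0.58],"yaw":0}])

```text
clock: 8.82
eef_pos: [0.5979, -0.2786, 0.1333]
ee_rot: [0.707, -0.042, 0.704, 0.04]
contact_force: [1.1, 0.6, -0.5]
grip_width: 0.0428
```

Emit:
carry_out(steps=[{"gripper":0.5,"dp":[0,3.73,0.58],"yaw":0},{"gripper":0.5,"dp":[0,3.73,0.58],"yaw":0},{"gripper":0.5,"dp":[0,3.73,0.58],"yaw":0},{"gripper":0.5,"dp":[0,3.73,0.58],"yaw":0},{"gripper":0.5,"dp":[0,3.73,0.58],"yaw":0},{"gripper":0.5,"dp":[0,3.73,0.58],"yaw":0},{"gripper":0.5,"dp":[0,3.73,0.58],"yaw":0},{"gripper":0.5,"dp":[0,3.73,0.58],"yaw":0}])

```text
clock: 9.48
eef_pos: [0.6084, 0.0252, 0.1324]
ee_rot: [0.707, -0.042, 0.705, 0.042]
contact_force: [0.2, 0.1, -0.6]
grip_width: 0.043
```

Emit:
carry_out(steps=[{"gripper":0.5,"dp":[0,3.73,0.58],"yaw":0},{"gripper":0.5,"dp":[0,3.73,0.58],"yaw":0},{"gripper":0.5,"dp":[0,3.73,0.58],"yaw":0},{"gripper":0.5,"dp":[0,0,0],"yaw":0},{"gripper":0.5,"dp":[0,0,0],"yaw":0},{"gripper":0.5,"dp":[0,0,0],"yaw":0}])

```text
clock: 9.98
eef_pos: [0.6124, 0.1362, 0.1316]
ee_rot: [0.707, -0.043, 0.705, 0.042]
contact_force: [-0.8, -1.0, -0.5]
grip_width: 0.0423
```

Run:
```python
from h import *
go(*SEAT[1],.039,SA+np.pi/2)
```

```text
t 9.98 p [0.6124 0.1362 0.1316] jaw 1.69 tilt [ 0.002 -0.001 -1.   ] w 0.0423 F [-0.8 -1.  -0.5] j7 1.53 
 dp cm [ 9.26  0.33 -0.26] yaw -0.009 (or 3.132)
```

Emit:
carry_out(steps=[{"gripper":0.5,"dp":[3,0.33,-0.26],"yaw":0},{"gripper":0.5,"dp":[3,0,0],"yaw":0},{"gripper":0.5,"dp":[2,0,0],"yaw":0},{"gripper":0.5,"dp":[1.2,0,0],"yaw":0},{"gripper":0.5,"dp":[0,0,0],"yaw":0},{"gripper":0.5,"dp":[0,0,0],"yaw":0},{"gripper":1,"dp":[0,0,0],"yaw":0},{"gripper":1,"dp":[0,0,0],"yaw":0}])

```text
clock: 10.65
eef_pos: [0.6107, 0.1396, 0.0405]
ee_rot: [0.707, -0.042, 0.704, 0.042]
contact_force: [-0.4, -0.2, 1.2]
grip_width: 0.0192
```

Emit:
carry_out(steps=[{"gripper":1,"dp":[0,0,0],"yaw":0},{"gripper":1,"dp":[0,0,0],"yaw":0},{"gripper":1,"dp":[0,0,0],"yaw":0},{"gripper":1,"dp":[-1,0,0],"yaw":0},{"gripper":1,"dp":[-3,0,0],"yaw":0},{"gripper":1,"dp":[-3,0,0],"yaw":0},{"gripper":1,"dp":[-3,0,0],"yaw":0},{"gripper":1,"dp":[0,0,0],"yaw":0}])

```text
clock: 11.32
eef_pos: [0.6132, 0.1408, 0.1461]
ee_rot: [0.71, -0.041, 0.701, 0.043]
contact_force: [1.1, -0.6, 0.5]
grip_width: 0.0149
```

Emit:
carry_out(steps=[{"gripper":1,"dp":[0,-3.77,-0.65],"yaw":0},{"gripper":1,"dp":[0,-3.77,-0.65],"yaw":0},{"gripper":1,"dp":[0,-3.77,-0.65],"yaw":0},{"gripper":1,"dp":[0,-3.77,-0.65],"yaw":0},{"gripper":1,"dp":[0,-3.77,-0.65],"yaw":0},{"gripper":1,"dp":[0,-3.77,-0.65],"yaw":0},{"gripper":1,"dp":[0,-3.77,-0.65],"yaw":0},{"gripper":1,"dp":[0,-3.77,-0.65],"yaw":0}])

```text
clock: 11.98
eef_pos: [0.5925, -0.1673, 0.1386]
ee_rot: [0.706, -0.042, 0.706, 0.042]
contact_force: [0.5, 0.0, -0.1]
grip_width: 0.0151
```

Emit:
carry_out(steps=[{"gripper":1,"dp":[0,-3.77,-0.65],"yaw":0},{"gripper":1,"dp":[0,-3.77,-0.65],"yaw":0},{"gripper":1,"dp":[0,-3.77,-0.65],"yaw":0},{"gripper":1,"dp":[0,-3.77,-0.65],"yaw":0},{"gripper":1,"dp":[0,0,0],"yaw":0},{"gripper":1,"dp":[0,0,0],"yaw":0},{"gripper":1,"dp":[0,0,0],"yaw":0}])

```text
clock: 12.57
eef_pos: [0.5852, -0.318, 0.138]
ee_rot: [0.706, -0.041, 0.706, 0.043]
contact_force: [1.2, 1.2, -0.3]
grip_width: 0.0148
```

Run:
```python
from h import *
go(.585,-.319,.029,SA+np.pi/2)
t=get_image("top");s=get_image("side")
d=np.zeros((480,800,3),np.uint8)
d[:,:400]=cv2.resize(t[140:300,420:560],(400,480))
d[:,400:]=cv2.resize(s[80:240,310:450],(400,480))
cv2.imwrite("pics/p4.png",d[:,:,::-1])
```

```text
t 12.57 p [ 0.5852 -0.318   0.138 ] jaw 1.69 tilt [-0.     0.002 -1.   ] w 0.0148 F [ 1.2  1.2 -0.3] j7 2.29 
 dp cm [10.9  -0.12 -0.03] yaw -0.010 (or 3.132)
```

View pics/p4.png

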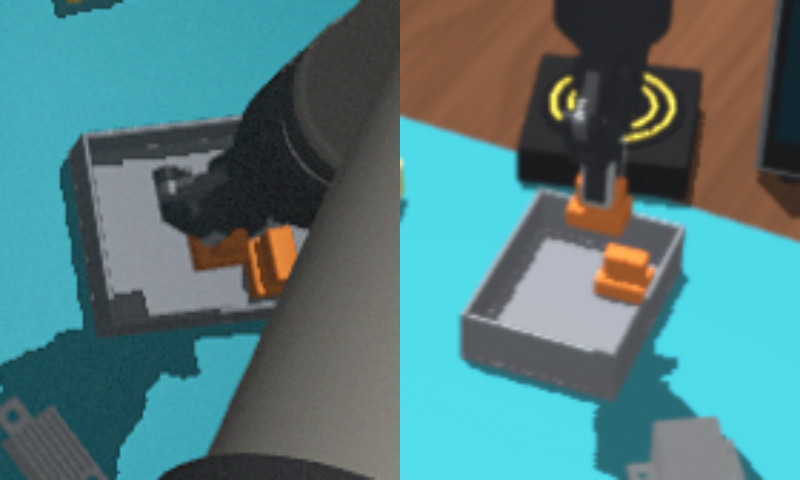

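Emit:
carry_out(steps=[{"gripper":1,"dp":[3,-0.1,0],"yaw":0},{"gripper":1,"dp":[3,0,0],"yaw":0},{"gripper":1,"dp":[3,0,0],"yaw":0},{"gripper":1,"dp":[1.2,0,0],"yaw":0},{"gripper":1,"dp":[0.6,0,0],"yaw":0},{"gripper":1,"dp":[0,0,0],"yaw":0},{"gripper":0.6,"dp":[0,0,0],"yaw":0},{"gripper":0.6,"dp":[0,0,0],"yaw":0}])

```text
clock: 13.33
eef_pos: [0.5872, -0.3205, 0.0328]
ee_rot: [0.707, -0.043, 0.704, 0.041]
contact_force: [-0.2, 0.4, -0.2]
grip_width: 0.0335
```

Emit:
carry_out(steps=[{"gripper":0.6,"dp":[0,0,0],"yaw":0},{"gripper":0.6,"dp":[-1,0,0],"yaw":0},{"gripper":0.6,"dp":[-3,0,0],"yaw":0},{"gripper":0.5,"dp":[-3,0,0],"yaw":0},{"gripper":0.5,"dp":[-3,0,0],"yaw":0},{"gripper":0.5,"dp":[0,3.62,0.79],"yaw":0},{"gripper":0.5,"dp":[0,3.62,0.79],"yaw":0}])

```text
clock: 13.92
eef_pos: [0.5934, -0.2511, 0.1356]
ee_rot: [0.709, -0.042, 0.703, 0.037]
contact_force: [0.8, 0.7, -0.5]
grip_width: 0.0428
```

Emit:
carry_out(steps=[{"gripper":0.5,"dp":[0,3.62,0.79],"yaw":0},{"gripper":0.5,"dp":[0,3.62,0.79],"yaw":0},{"gripper":0.5,"dp":[0,3.62,0.79],"yaw":0},{"gripper":0.5,"dp":[0,3.62,0.79],"yaw":0},{"gripper":0.5,"dp":[0,3.62,0.79],"yaw":0},{"gripper":0.5,"dp":[0,3.62,0.79],"yaw":0},{"gripper":0.5,"dp":[0,3.62,0.79],"yaw":0},{"gripper":0.5,"dp":[0,3.62,0.79],"yaw":0}])

```text
clock: 14.58
eef_pos: [0.6213, 0.0508, 0.1323]
ee_rot: [0.707, -0.042, 0.705, 0.042]
contact_force: [-0.9, 0.1, 0.4]
grip_width: 0.0426
```

Emit:
carry_out(steps=[{"gripper":0.5,"dp":[0,0,0],"yaw":0},{"gripper":0.5,"dp":[0,0,0],"yaw":0},{"gripper":0.5,"dp":[0,0,0],"yaw":0}])

```text
clock: 14.83
eef_pos: [0.6211, 0.0485, 0.1315]
ee_rot: [0.706, -0.043, 0.705, 0.042]
contact_force: [0.2, -0.6, -0.6]
grip_width: 0.0427
```

Run:
```python
from h import *
go(*SEAT[2],.039,SA+np.pi/2)
```

```text
t 14.83 p [0.6211 0.0485 0.1315] jaw 1.69 tilt [ 0.002 -0.001 -1.   ] w 0.0427 F [ 0.2 -0.6 -0.6] j7 1.69 
 dp cm [9.25 0.15 0.01] yaw -0.009 (or 3.133)
```

Emit:
carry_out(steps=[{"gripper":0.5,"dp":[3,0.15,0],"yaw":0},{"gripper":0.5,"dp":[3,0,0],"yaw":0},{"gripper":0.5,"dp":[2,0,0],"yaw":0},{"gripper":0.5,"dp":[1.2,0,0],"yaw":0},{"gripper":0.5,"dp":[0,0,0],"yaw":0},{"gripper":0.5,"dp":[0,0,0],"yaw":0},{"gripper":1,"dp":[0,0,0],"yaw":0},{"gripper":1,"dp":[0,0,0],"yaw":0}])

```text
clock: 15.5
eef_pos: [0.6223, 0.0502, 0.0404]
ee_rot: [0.707, -0.042, 0.704, 0.042]
contact_force: [-0.5, 0.8, -0.2]
grip_width: 0.0195
```

Emit:
carry_out(steps=[{"gripper":1,"dp":[0,0,0],"yaw":0},{"gripper":1,"dp":[0,0,0],"yaw":0},{"gripper":1,"dp":[0,0,0],"yaw":0},{"gripper":1,"dp":[-1,0,0],"yaw":0},{"gripper":1,"dp":[-3,0,0],"yaw":0},{"gripper":1,"dp":[-3,0,0],"yaw":0},{"gripper":1,"dp":[-3,0,0],"yaw":0},{"gripper":1,"dp":[0,0,0],"yaw":0}])

```text
clock: 16.17
eef_pos: [0.625, 0.0509, 0.146]
ee_rot: [0.711, -0.042, 0.701, 0.043]
contact_force: [1.5, -0.5, 1.1]
grip_width: 0.0151
```

Emit:
carry_out(steps=[{"gripper":1,"dp":[0,-3.62,-0.27],"yaw":0},{"gripper":1,"dp":[0,-3.62,-0.27],"yaw":0},{"gripper":1,"dp":[0,-3.62,-0.27],"yaw":0},{"gripper":1,"dp":[0,-3.62,-0.27],"yaw":0},{"gripper":1,"dp":[0,-3.62,-0.27],"yaw":0},{"gripper":1,"dp":[0,-3.62,-0.27],"yaw":0},{"gripper":1,"dp":[0,-3.62,-0.27],"yaw":0},{"gripper":1,"dp":[0,-3.62,-0.27],"yaw":0}])

```text
clock: 16.83
eef_pos: [0.6331, -0.2407, 0.1384]
ee_rot: [0.706, -0.042, 0.706, 0.043]
contact_force: [0.2, 0.1, 1.1]
grip_width: 0.0147
```

Emit:
carry_out(steps=[{"gripper":1,"dp":[0,-3.62,-0.27],"yaw":0},{"gripper":1,"dp":[0,-3.62,-0.27],"yaw":0},{"gripper":1,"dp":[0,0,0],"yaw":0},{"gripper":1,"dp":[0,0,0],"yaw":0},{"gripper":1,"dp":[0,0,0],"yaw":0}])

```text
clock: 17.25
eef_pos: [0.6367, -0.3113, 0.1379]
ee_rot: [0.706, -0.041, 0.706, 0.043]
contact_force: [0.7, 0.6, -0.9]
grip_width: 0.0151
```

Run:
```python
from h import *
go(.637,-.313,.029,SA+np.pi/2)
```

```text
t 17.25 p [ 0.6367 -0.3113  0.1379] jaw 1.69 tilt [-0.     0.002 -1.   ] w 0.0151 F [ 0.7  0.6 -0.9] j7 2.24 
 dp cm [10.89 -0.19  0.02] yaw -0.010 (or 3.132)
```

Emit:
carry_out(steps=[{"gripper":1,"dp":[3,-0.2,0],"yaw":0},{"gripper":1,"dp":[3,0,0],"yaw":0},{"gripper":1,"dp":[3,0,0],"yaw":0},{"gripper":1,"dp":[1.2,0,0],"yaw":0},{"gripper":1,"dp":[0.6,0,0],"yaw":0},{"gripper":1,"dp":[0,0,0],"yaw":0},{"gripper":0.6,"dp":[0,0,0],"yaw":0},{"gripper":0.6,"dp":[0,0,0],"yaw":0}])

```text
clock: 17.92
eef_pos: [0.6389, -0.3146, 0.0331]
ee_rot: [0.707, -0.043, 0.704, 0.042]
contact_force: [0.5, -0.4, 0.3]
grip_width: 0.0345
```

Emit:
carry_out(steps=[{"gripper":0.6,"dp":[0,0,0],"yaw":0},{"gripper":0.6,"dp":[-1,0,0],"yaw":0},{"gripper":0.6,"dp":[-3,0,0],"yaw":0},{"gripper":0.5,"dp":[-3,0,0],"yaw":0},{"gripper":0.5,"dp":[-3,0,0],"yaw":0},{"gripper":0.2,"dp":[0,3.83,-0.47],"yaw":0},{"gripper":0.2,"dp":[0,3.83,-0.47],"yaw":0}])

```text
clock: 18.5
eef_pos: [0.6201, -0.244, 0.1356]
ee_rot: [0.709, -0.042, 0.703, 0.037]
contact_force: [0.9, 0.2, -0.8]
grip_width: 0.0658
```

Emit:
carry_out(steps=[{"gripper":0.2,"dp":[0,3.83,-0.47],"yaw":0},{"gripper":0.2,"dp":[0,3.83,-0.47],"yaw":0},{"gripper":0.2,"dp":[0,3.83,-0.47],"yaw":0},{"gripper":0.2,"dp":[0,3.83,-0.47],"yaw":0},{"gripper":0.2,"dp":[0,3.83,-0.47],"yaw":0},{"gripper":0.2,"dp":[0,3.83,-0.47],"yaw":0},{"gripper":0.2,"dp":[0,3.83,-0.47],"yaw":0},{"gripper":0.2,"dp":[0,3.83,-0.47],"yaw":0}])

```text
clock: 19.17
eef_pos: [0.5449, 0.0622, 0.1323]
ee_rot: [0.707, -0.042, 0.705, 0.042]
contact_force: [-0.1, 0.9, -0.1]
grip_width: 0.0684
```

Emit:
carry_out(steps=[{"gripper":0.2,"dp":[0,3.83,-0.47],"yaw":0},{"gripper":0.2,"dp":[0,3.83,-0.47],"yaw":0},{"gripper":0.2,"dp":[0,3.83,-0.47],"yaw":0},{"gripper":0.2,"dp":[0,3.83,-0.47],"yaw":0},{"gripper":0.2,"dp":[0,3.83,-0.47],"yaw":0},{"gripper":0.2,"dp":[0,0,0],"yaw":0},{"gripper":0.2,"dp":[0,0,0],"yaw":0}])

```text
clock: 19.75
eef_pos: [0.4977, 0.2523, 0.1318]
ee_rot: [0.706, -0.044, 0.705, 0.046]
contact_force: [0.3, -0.9, -0.0]
grip_width: 0.0687
```

Run:
```python
from h import *
go(.477,-.238,.1,.6114+np.pi/2)
t=get_image("top");cv2.imwrite("pics/t5.png",t[:,:,::-1])
crop(t,220,150,340,200,2.35,"pics/p5.png")
```

```text
t 19.75 p [0.4977 0.2523 0.1318] jaw 1.697 tilt [ 0.002  0.003 -1.   ] w 0.0687 F [ 0.3 -0.9 -0. ] j7 1.26 
 dp cm [  3.04 -48.38  -8.24] yaw -0.485 (or 2.657)
```

View pics/p5.png

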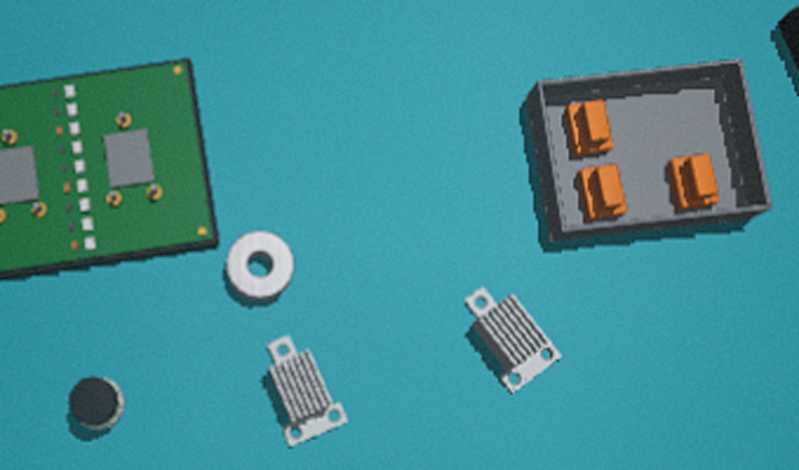

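Emit:
carry_out(steps=[{"gripper":0.2,"dp":[0,-3.72,-0.63],"yaw":0},{"gripper":0.2,"dp":[0,-3.72,-0.63],"yaw":0},{"gripper":0.2,"dp":[0,-3.72,-0.63],"yaw":0},{"gripper":0.2,"dp":[0,-3.72,-0.63],"yaw":0},{"gripper":0.2,"dp":[0,-3.72,-0.63],"yaw":0},{"gripper":0.2,"dp":[0,-3.72,-0.63],"yaw":0},{"gripper":0.2,"dp":[0,-3.72,-0.63],"yaw":0},{"gripper":0.2,"dp":[0,-3.72,-0.63],"yaw":0}])

```text
clock: 20.47
eef_pos: [0.4835, -0.058, 0.1314]
ee_rot: [0.707, -0.041, 0.705, 0.04]
contact_force: [0.9, -0.5, -0.8]
grip_width: 0.0683
```

Emit:
carry_out(steps=[{"gripper":0.2,"dp":[0,-3.72,-0.63],"yaw":0},{"gripper":0.2,"dp":[0,-3.72,-0.63],"yaw":0},{"gripper":0.2,"dp":[0,-3.72,-0.63],"yaw":0},{"gripper":0.2,"dp":[0,-3.72,-0.63],"yaw":0},{"gripper":0.2,"dp":[0,-3.72,-0.63],"yaw":0},{"gripper":0.2,"dp":[0,0,0],"yaw":-0.12},{"gripper":0.2,"dp":[0,0,0],"yaw":-0.12},{"gripper":0.2,"dp":[0,0,0],"yaw":-0.12}])

```text
clock: 21.13
eef_pos: [0.4732, -0.2458, 0.1312]
ee_rot: [0.687, -0.168, 0.687, 0.167]
contact_force: [0.6, -0.1, 0.3]
grip_width: 0.0684
```

Emit:
carry_out(steps=[{"gripper":0.2,"dp":[0,0,0],"yaw":-0.12},{"gripper":0.2,"dp":[0,0,0],"yaw":0},{"gripper":0.2,"dp":[0,0,0],"yaw":0},{"gripper":0.2,"dp":[0,0,0],"yaw":0}])

```text
clock: 21.47
eef_pos: [0.4743, -0.2432, 0.1308]
ee_rot: [0.676, -0.207, 0.676, 0.207]
contact_force: [0.1, -0.1, 0.0]
grip_width: 0.0679
```

Run:
```python
from h import *
go(.477,-.2379,.010,.6114+np.pi/2)
```

```text
t 21.47 p [ 0.4743 -0.2432  0.1308] jaw 2.165 tilt [ 0.001 -0.001 -1.   ] w 0.0679 F [ 0.1 -0.1  0. ] j7 2.71 
 dp cm [12.08  0.3   0.52] yaw -0.017 (or 3.125)
```

Emit:
carry_out(steps=[{"gripper":0.2,"dp":[3,0.3,0.52],"yaw":-0.015},{"gripper":0.2,"dp":[3,0,0],"yaw":0},{"gripper":0.2,"dp":[3,0,0],"yaw":0},{"gripper":0.2,"dp":[2,0,0],"yaw":0},{"gripper":0.2,"dp":[0.9,0,0],"yaw":0},{"gripper":0.2,"dp":[0,0,0],"yaw":0},{"gripper":0.2,"dp":[0,0,0],"yaw":0},{"gripper":0.2,"dp":[0,0,0],"yaw":0}])

```text
clock: 22.13
eef_pos: [0.4789, -0.2374, 0.0129]
ee_rot: [0.675, -0.214, 0.673, 0.213]
contact_force: [-0.0, -0.4, 0.5]
grip_width: 0.0686
```

Run:
```python
from h import *
go(.477,-.2379,.010,.6114+np.pi/2)
```

```text
t 22.13 p [ 0.4789 -0.2374  0.0129] jaw 2.184 tilt [ 0.003 -0.002 -1.   ] w 0.0686 F [-0.  -0.4  0.5] j7 2.76 
 dp cm [ 0.29  0.07 -0.19] yaw 0.002 (or -3.139)
```

Emit:
carry_out(steps=[{"gripper":0.2,"dp":[0.2,0,-0.15],"yaw":0},{"gripper":0.2,"dp":[0,0,0],"yaw":0},{"gripper":1,"dp":[0,0,0],"yaw":0},{"gripper":1,"dp":[0,0,0],"yaw":0},{"gripper":1,"dp":[0,0,0],"yaw":0},{"gripper":1,"dp":[0,0,0],"yaw":0},{"gripper":1,"dp":[0,0,0],"yaw":0},{"gripper":1,"dp":[0,0,0],"yaw":0}], newtons=60)

```text
clock: 22.8
eef_pos: [0.477, -0.2378, 0.0099]
ee_rot: [0.674, -0.214, 0.674, 0.213]
contact_force: [-0.2, -0.6, 4.8]
grip_width: 0.031
```

Run:
```python
from h import *
go(.477,-.2379,.010,.6114+np.pi/2)
```

```text
t 22.8 p [ 0.477  -0.2378  0.0099] jaw 2.185 tilt [ 0.002 -0.001 -1.   ] w 0.031 F [-0.2 -0.6  4.8] j7 2.77 
 dp cm [-0.01 -0.01 -0.  ] yaw 0.003 (or -3.139)
```

Emit:
carry_out(steps=[{"gripper":1,"dp":[-1,0,0],"yaw":0},{"gripper":1,"dp":[-3,0,0],"yaw":0},{"gripper":1,"dp":[-3,0,0],"yaw":0},{"gripper":1,"dp":[-3,0,0],"yaw":0},{"gripper":1,"dp":[-2,0,0],"yaw":0},{"gripper":1,"dp":[0,0,0],"yaw":0.12},{"gripper":1,"dp":[0,0,0],"yaw":0.12},{"gripper":1,"dp":[0,0,0],"yaw":0.12}])

```text
clock: 23.47
eef_pos: [0.4756, -0.2369, 0.1296]
ee_rot: [0.701, -0.087, 0.702, 0.088]
contact_force: [-0.2, -0.1, -2.3]
grip_width: 0.0313
```

Emit:
carry_out(steps=[{"gripper":1,"dp":[0,0,0],"yaw":0.12},{"gripper":1,"dp":[0,0,0],"yaw":0},{"gripper":1,"dp":[0,0,0],"yaw":0}])

```text
clock: 23.72
eef_pos: [0.4756, -0.2368, 0.1289]
ee_rot: [0.705, -0.048, 0.706, 0.049]
contact_force: [-0.0, 0.5, -1.8]
grip_width: 0.0311
```

Run:
```python
from h import *
go(*SEAT[0],.12,SA+np.pi/2)
```

```text
t 23.72 p [ 0.4756 -0.2368  0.1289] jaw 1.708 tilt [-0.002  0.001 -1.   ] w 0.0311 F [-0.   0.5 -1.8] j7 2.28 
 dp cm [ 0.9  44.4  18.51] yaw 0.009 (or -3.133)
```

Emit:
carry_out(steps=[{"gripper":1,"dp":[0,3.42,1.42],"yaw":0},{"gripper":1,"dp":[0,3.42,1.42],"yaw":0},{"gripper":1,"dp":[0,3.42,1.42],"yaw":0},{"gripper":1,"dp":[0,3.42,1.42],"yaw":0},{"gripper":1,"dp":[0,3.42,1.42],"yaw":0},{"gripper":1,"dp":[0,3.42,1.42],"yaw":0},{"gripper":1,"dp":[0,3.42,1.42],"yaw":0},{"gripper":1,"dp":[0,3.42,1.42],"yaw":0}])

```text
clock: 24.38
eef_pos: [0.5519, 0.0508, 0.1292]
ee_rot: [0.705, -0.048, 0.706, 0.049]
contact_force: [1.4, -0.5, -2.2]
grip_width: 0.031
```

Emit:
carry_out(steps=[{"gripper":1,"dp":[0,3.42,1.42],"yaw":0},{"gripper":1,"dp":[0,3.42,1.42],"yaw":0},{"gripper":1,"dp":[0,3.42,1.42],"yaw":0},{"gripper":1,"dp":[0,3.42,1.42],"yaw":0},{"gripper":1,"dp":[0,3.42,1.42],"yaw":0},{"gripper":1,"dp":[0,0,0],"yaw":0},{"gripper":1,"dp":[0,0,0],"yaw":0},{"gripper":1,"dp":[0,0,0],"yaw":0}])

```text
clock: 25.05
eef_pos: [0.5992, 0.2272, 0.1286]
ee_rot: [0.705, -0.049, 0.706, 0.048]
contact_force: [-0.2, -0.5, -2.1]
grip_width: 0.0307
```

Run:
```python
from h import *
go(*SEAT[0],.060,SA+np.pi/2)
```

```text
t 25.05 p [0.5992 0.2272 0.1286] jaw 1.707 tilt [-0.001 -0.002 -1.   ] w 0.0307 F [-0.2 -0.5 -2.1] j7 1.41 
 dp cm [ 6.86  0.14 -0.09] yaw 0.008 (or -3.134)
```

Emit:
carry_out(steps=[{"gripper":1,"dp":[3,0.14,-0.09],"yaw":0.008},{"gripper":1,"dp":[3,0,0],"yaw":0},{"gripper":1,"dp":[0.8,0,0],"yaw":0},{"gripper":1,"dp":[0,0,0],"yaw":0},{"gripper":1,"dp":[0,0,0],"yaw":0},{"gripper":1,"dp":[0,0,0],"yaw":0},{"gripper":1,"dp":[0,0,0],"yaw":0}])

```text
clock: 25.63
eef_pos: [0.6004, 0.2293, 0.0637]
ee_rot: [0.707, -0.044, 0.704, 0.045]
contact_force: [-0.1, -0.2, -1.4]
grip_width: 0.0308
```

Run:
```python
from h import *
go(*SEAT[0],.060,SA+np.pi/2)
t=get_image("top");s=get_image("side")
cv2.imwrite("pics/t6.png",t[:,:,::-1]);cv2.imwrite("pics/s6.png",s[:,:,::-1])
print(w2pix("side",[[*SEAT[0],.02]]),w2pix("top",[[*SEAT[0],.02]]))
d=np.zeros((560,800,3),np.uint8)
d[:,:400]=cv2.resize(t[195:279,145:205],(400,560),interpolation=cv2.INTER_CUBIC)
d[:,400:]=cv2.resize(s[335:419,195:255],(400,560),interpolation=cv2.INTER_CUBIC)
cv2.imwrite("pics/p6.png",d[:,:,::-1])
```

```text
t 25.63 p [0.6004 0.2293 0.0637] jaw 1.697 tilt [ 0.004  0.002 -1.   ] w 0.0308 F [-0.1 -0.2 -1.4] j7 1.41 
 dp cm [ 0.37 -0.06 -0.24] yaw -0.003 (or 3.139)
[[223.74087837 388.0942459 ]] [[175.7601731  231.38708071]]
```

View pics/p6.png

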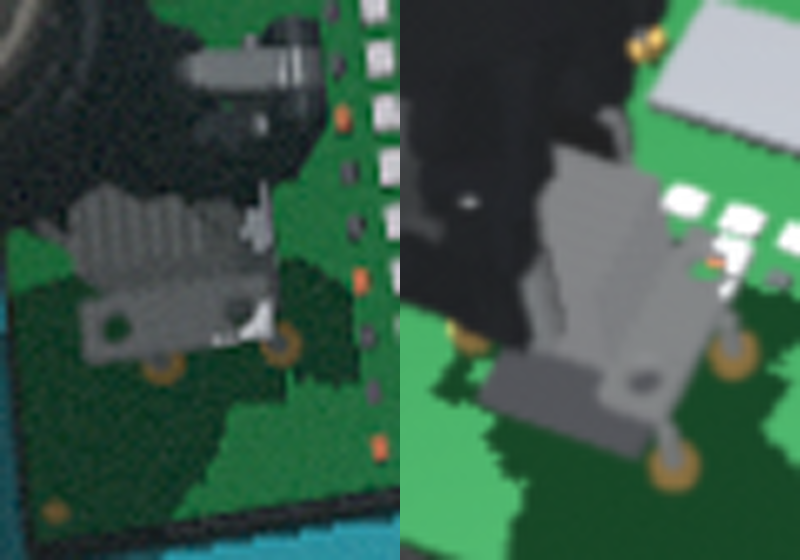

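```bash
cat >> h.py <<'E'
def rel(holes,cols,zh,oT,oS,sc):
    """holes/cols: dict cam->[(+y ear),( -y ear)] crop px; prints positions and offset in seat frame (mm)"""
    for cam,o in(("top",oT),("side",oS)):
        f=lambda L:(np.array(L,float)+.5)/sc-.5+np.array(o)
        h=pix2w(cam,f(holes[cam]),zh)[:,:2];c=pix2w(cam,f(cols[cam]),.02)[:,:2]
        pr=SEATXY+(rotz(SA)@np.array([[-.03,.016],[-.03,-.016]]).T).T
        print(cam,"holes",h.round(4).tolist(),"collars",c.round(4).tolist(),"col-pred mm",(1e3*(c-pr)).round(1).tolist())
        print("  hole-collar in seat frame mm",(1e3*(h-c)@rotz(SA)).round(1).tolist(),"angle",[round(float(np.arctan2(*(v[0]-v[1])[::-1])-np.pi/2),3) for v in(h,c)])
E
python3 - <<'E'
import h; from h import *
h.SEATXY=np.array(SEAT[0])
rel({"top":[(118,327),(241,310)],"side":[(645,381),(712,262)]} ,{"top":[(163,366),(281,346)],"side":[(674,464),(733,354)]},.0587,(145,195),(195-60,335),400/60)
E
```

```text
top holes [[0.5679, 0.2399], [0.5716, 0.2085]] collars [[0.565, 0.2394], [0.5696, 0.208]] col-pred mm [[-1.3, -1.0], [-0.8, -0.7]]
  hole-collar in seat frame mm [[3.0, 0.1], [2.0, 0.2]] angle [0.116, 0.147]
side holes [[0.5667, 0.2455], [0.5705, 0.2121]] collars [[0.5658, 0.2435], [0.5697, 0.2123]] col-pred mm [[-0.5, 3.1], [-0.7, 3.6]]
  hole-collar in seat frame mm [[1.1, 1.8], [0.8, -0.3]] angle [0.116, 0.126]
```

Emit:
carry_out(steps=[{"gripper":1,"dp":[0.5,-0.05,-0.18],"yaw":0},{"gripper":1,"dp":[0.8,0,0],"yaw":0},{"gripper":1,"dp":[0.5,0,0],"yaw":0},{"gripper":1,"dp":[0.3,0,0],"yaw":0},{"gripper":1,"dp":[0.2,0,0],"yaw":0},{"gripper":1,"dp":[0.2,0,0],"yaw":0},{"gripper":1,"dp":[0,0,0],"yaw":0},{"gripper":1,"dp":[0,0,0],"yaw":0}])

```text
clock: 26.4
eef_pos: [0.5969, 0.2285, 0.036]
ee_rot: [0.706, -0.045, 0.706, 0.045]
contact_force: [1.5, 0.6, -2.0]
grip_width: 0.0311
```

Run:
```python
from h import *
go(*SEAT[0],.030,SA+np.pi/2)
```

```text
t 26.4 p [0.5969 0.2285 0.036 ] jaw 1.697 tilt [-0. -0. -1.] w 0.0311 F [ 1.5  0.6 -2. ] j7 1.42 
 dp cm [ 0.6  -0.02  0.12] yaw -0.002 (or 3.139)
```

Emit:
carry_out(steps=[{"gripper":1,"dp":[0.2,0,0.05],"yaw":0},{"gripper":1,"dp":[0.2,0,0],"yaw":0},{"gripper":1,"dp":[0.15,0,0],"yaw":0},{"gripper":1,"dp":[0.1,0,0],"yaw":0},{"gripper":1,"dp":[0,0,0],"yaw":0},{"gripper":1,"dp":[0,0,0],"yaw":0}])

```text
clock: 26.9
eef_pos: [0.597, 0.2286, 0.03]
ee_rot: [0.705, -0.045, 0.706, 0.045]
contact_force: [-1.7, -0.5, 1.3]
grip_width: 0.0308
```

Emit:
carry_out(steps=[{"gripper":1,"dp":[0.05,0,0],"yaw":0},{"gripper":0.4,"dp":[0,0,0],"yaw":0},{"gripper":0.4,"dp":[0,0,0],"yaw":0},{"gripper":0.4,"dp":[0,0,0],"yaw":0},{"gripper":0.4,"dp":[-1,0,0],"yaw":0},{"gripper":0.3,"dp":[-3,0,0],"yaw":0},{"gripper":0.3,"dp":[-3,0,0],"yaw":0},{"gripper":0.3,"dp":[-3,0,0],"yaw":0}])

```text
clock: 27.57
eef_pos: [0.5973, 0.2284, 0.1307]
ee_rot: [0.706, -0.045, 0.706, 0.044]
contact_force: [0.6, 0.4, -0.2]
grip_width: 0.0596
```

Emit:
carry_out(steps=[{"gripper":0.2,"dp":[0,-1,-4],"yaw":0},{"gripper":0.2,"dp":[0,1,-4],"yaw":0},{"gripper":0.2,"dp":[0,2,-3],"yaw":0},{"gripper":0.2,"dp":[0,2,0],"yaw":0},{"gripper":0.2,"dp":[0,0,0],"yaw":0},{"gripper":0.2,"dp":[0,0,0],"yaw":0}])

```text
clock: 28.07
eef_pos: [0.4831, 0.2562, 0.1303]
ee_rot: [0.706, -0.045, 0.705, 0.046]
contact_force: [-0.3, -0.8, 0.5]
grip_width: 0.0682
```

Run:
```python
from h import *
go(.4408,-.0773,.010,.3781+np.pi/2)
t=get_image("top");s=get_image("side");cv2.imwrite("pics/t7.png",t[:,:,::-1]);cv2.imwrite("pics/s7.png",s[:,:,::-1])
d=np.zeros((560,800,3),np.uint8)
d[:280,:400]=cv2.resize(t[190:274,135:255],(400,280),interpolation=cv2.INTER_CUBIC)
d[:280,400:]=cv2.resize(s[330:414,170:290],(400,280),interpolation=cv2.INTER_CUBIC)
d[280:,:]=cv2.resize(t[260:351,300:560],(800,280),interpolation=cv2.INTER_CUBIC)
cv2.imwrite("pics/p7.png",d[:,:,::-1])
```

```text
t 28.07 p [0.4831 0.2562 0.1303] jaw 1.701 tilt [ 0.002  0.001 -1.   ] w 0.0682 F [-0.3 -0.8  0.5] j7 1.26 
 dp cm [ 11.97 -32.53  -8.53] yaw -0.248 (or 2.893)
```

View pics/p7.png

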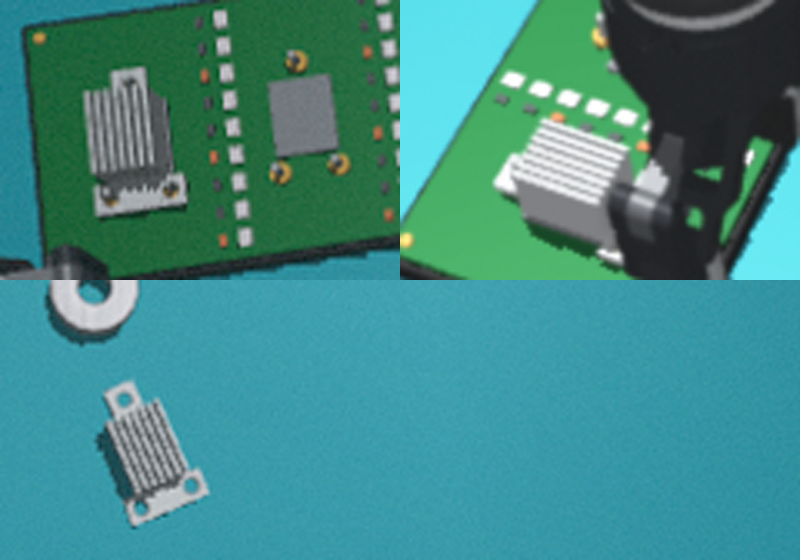

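Emit:
carry_out(steps=[{"gripper":0.2,"dp":[0,-3.61,-0.95],"yaw":0},{"gripper":0.2,"dp":[0,-3.61,-0.95],"yaw":0},{"gripper":0.2,"dp":[0,-3.61,-0.95],"yaw":0},{"gripper":0.2,"dp":[0,-3.61,-0.95],"yaw":0},{"gripper":0.2,"dp":[0,-3.61,-0.95],"yaw":0},{"gripper":0.2,"dp":[0,-3.61,-0.95],"yaw":0},{"gripper":0.2,"dp":[0,-3.61,-0.95],"yaw":0},{"gripper":0.2,"dp":[0,-3.61,-0.95],"yaw":0}])

```text
clock: 28.83
eef_pos: [0.4443, -0.0454, 0.1298]
ee_rot: [0.706, -0.044, 0.705, 0.043]
contact_force: [0.7, 0.1, 0.2]
grip_width: 0.0682
```

Emit:
carry_out(steps=[{"gripper":0.2,"dp":[0,-3.61,-0.95],"yaw":0},{"gripper":0.2,"dp":[0,0,0],"yaw":-0.124},{"gripper":0.2,"dp":[0,0,0],"yaw":-0.124},{"gripper":0.2,"dp":[0,0,0],"yaw":0},{"gripper":0.2,"dp":[0,0,0],"yaw":0},{"gripper":0.2,"dp":[0,0,0],"yaw":0}])

```text
clock: 29.33
eef_pos: [0.4396, -0.0792, 0.1294]
ee_rot: [0.695, -0.131, 0.695, 0.13]
contact_force: [0.2, -1.0, -0.5]
grip_width: 0.0682
```

Run:
```python
from h import *
go(.4408,-.0773,.010,.3781+np.pi/2)
```

```text
t 29.33 p [ 0.4396 -0.0792  0.1294] jaw 1.942 tilt [ 0. -0. -1.] w 0.0682 F [ 0.2 -1.  -0.5] j7 2.17 
 dp cm [11.94  0.14  0.18] yaw -0.007 (or 3.135)
```

Emit:
carry_out(steps=[{"gripper":0.2,"dp":[3,0.14,0.1],"yaw":-0.007},{"gripper":0.2,"dp":[3,0,0],"yaw":0},{"gripper":0.2,"dp":[3,0,0],"yaw":0},{"gripper":0.2,"dp":[2,0,0],"yaw":0},{"gripper":0.2,"dp":[0.8,0,0],"yaw":0},{"gripper":0.2,"dp":[0,0,0],"yaw":0},{"gripper":0.2,"dp":[0,0,0],"yaw":0},{"gripper":0.2,"dp":[0,0,0],"yaw":0}])

```text
clock: 30.0
eef_pos: [0.4413, -0.0772, 0.0126]
ee_rot: [0.695, -0.134, 0.693, 0.134]
contact_force: [0.2, -0.4, 0.1]
grip_width: 0.0683
```

Run:
```python
from h import *
go(.4408,-.0773,.010,.3781+np.pi/2)
```

```text
t 30.0 p [ 0.4413 -0.0772  0.0126] jaw 1.952 tilt [ 0.003 -0.    -1.   ] w 0.0683 F [ 0.2 -0.4  0.1] j7 2.26 
 dp cm [ 0.26  0.01 -0.05] yaw 0.003 (or -3.139)
```

Emit:
carry_out(steps=[{"gripper":0.2,"dp":[0.2,0,-0.05],"yaw":0},{"gripper":0.2,"dp":[0,0,0],"yaw":0},{"gripper":1,"dp":[0,0,0],"yaw":0},{"gripper":1,"dp":[0,0,0],"yaw":0},{"gripper":1,"dp":[0,0,0],"yaw":0},{"gripper":1,"dp":[0,0,0],"yaw":0},{"gripper":1,"dp":[0,0,0],"yaw":0},{"gripper":1,"dp":[0,0,0],"yaw":0}], newtons=60)

```text
clock: 30.67
eef_pos: [0.4399, -0.0774, 0.0098]
ee_rot: [0.695, -0.134, 0.694, 0.134]
contact_force: [-0.3, -0.5, 5.7]
grip_width: 0.031
```

Emit:
carry_out(steps=[{"gripper":1,"dp":[-1,0,0],"yaw":0},{"gripper":1,"dp":[-3,0,0],"yaw":0},{"gripper":1,"dp":[-3,0,0],"yaw":0},{"gripper":1,"dp":[-3,0,0],"yaw":0},{"gripper":1,"dp":[-2,0,0],"yaw":0},{"gripper":1,"dp":[0,0,0],"yaw":0.124},{"gripper":1,"dp":[0,0,0],"yaw":0.124},{"gripper":1,"dp":[0,0,0],"yaw":0}])

```text
clock: 31.33
eef_pos: [0.4388, -0.0771, 0.1297]
ee_rot: [0.706, -0.046, 0.706, 0.046]
contact_force: [0.2, 0.3, -2.1]
grip_width: 0.0311
```

Emit:
carry_out(steps=[{"gripper":1,"dp":[0,2.76,2.79],"yaw":0},{"gripper":1,"dp":[0,2.76,2.79],"yaw":0},{"gripper":1,"dp":[0,2.76,2.79],"yaw":0},{"gripper":1,"dp":[0,2.76,2.79],"yaw":0},{"gripper":1,"dp":[0,2.76,2.79],"yaw":0},{"gripper":1,"dp":[0,2.76,2.79],"yaw":0},{"gripper":1,"dp":[0,2.76,2.79],"yaw":0},{"gripper":1,"dp":[0,0,0],"yaw":0}])

```text
clock: 32.0
eef_pos: [0.6093, 0.1515, 0.1271]
ee_rot: [0.706, -0.05, 0.705, 0.055]
contact_force: [0.4, 2.3, -0.9]
grip_width: 0.0311
```

Emit:
carry_out(steps=[{"gripper":1,"dp":[0,0,0],"yaw":0},{"gripper":1,"dp":[0,0,0],"yaw":0},{"gripper":1,"dp":[0,0,0],"yaw":0}])

```text
clock: 32.25
eef_pos: [0.6063, 0.1381, 0.1288]
ee_rot: [0.705, -0.047, 0.706, 0.046]
contact_force: [1.4, 0.3, -0.8]
grip_width: 0.031
```

Run:
```python
from h import *
go(*SEAT[1],.060,SA+np.pi/2)
```

```text
t 32.25 p [0.6063 0.1381 0.1288] jaw 1.703 tilt [-0.002 -0.002 -1.   ] w 0.031 F [ 1.4  0.3 -0.8] j7 1.58 
 dp cm [6.88 0.07 0.35] yaw 0.004 (or -3.138)
```

Emit:
carry_out(steps=[{"gripper":1,"dp":[3,0.07,0.22],"yaw":0.004},{"gripper":1,"dp":[3,0,0],"yaw":0},{"gripper":1,"dp":[0.8,0,0],"yaw":0},{"gripper":1,"dp":[0,0,0],"yaw":0},{"gripper":1,"dp":[0,0,0],"yaw":0},{"gripper":1,"dp":[0,0,0],"yaw":0},{"gripper":1,"dp":[0,0,0],"yaw":0},{"gripper":1,"dp":[0,0,0],"yaw":0}])

```text
clock: 32.92
eef_pos: [0.6106, 0.1414, 0.0632]
ee_rot: [0.707, -0.045, 0.704, 0.046]
contact_force: [0.2, 0.4, -1.2]
grip_width: 0.031
```

Run:
```python
from h import *
go(*SEAT[1],.060,SA+np.pi/2)
t=get_image("top");s=get_image("side")
cv2.imwrite("pics/t8.png",t[:,:,::-1]);cv2.imwrite("pics/s8.png",s[:,:,::-1])
print(w2pix("side",[[*SEAT[1],.02]]),w2pix("top",[[*SEAT[1],.02]]))
d=np.zeros((560,800,3),np.uint8)
d[:,:400]=cv2.resize(t[185:269,195:255],(400,560),interpolation=cv2.INTER_CUBIC)
d[:,400:]=cv2.resize(s[290:374,225:285],(400,560),interpolation=cv2.INTER_CUBIC)
cv2.imwrite("pics/p8.png",d[:,:,::-1])
```

```text
t 32.92 p [0.6106 0.1414 0.0632] jaw 1.7 tilt [ 0.003  0.001 -1.   ] w 0.031 F [ 0.2  0.4 -1.2] j7 1.59 
 dp cm [ 0.32 -0.21 -0.12] yaw 0.001 (or -3.141)
[[248.36890171 343.99154933]] [[225.37302592 223.9884843 ]]
```

View pics/p8.png

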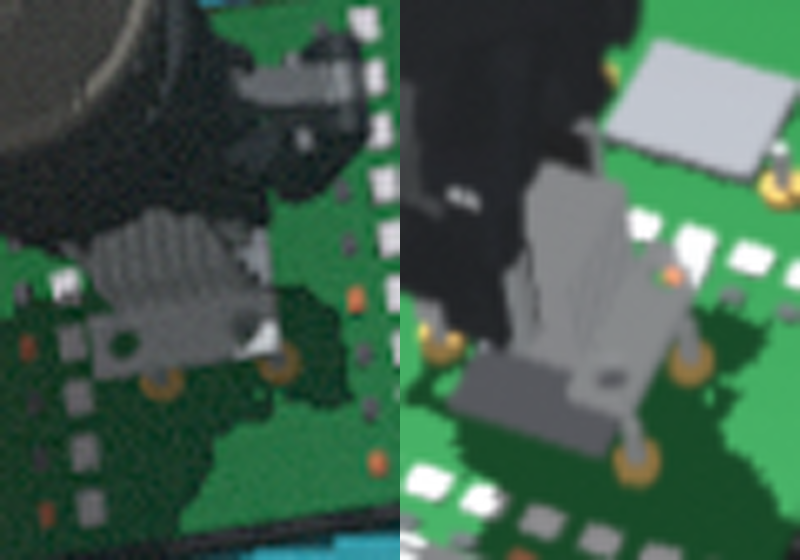

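Run:
```python
import h; from h import *
h.SEATXY=np.array(SEAT[1])
rel({"top":[(123,344),(246,326)],"side":[(612,378),(674,273)]} ,{"top":[(161,383),(278,363)],"side":[(636,460),(690,360)]},.0582,(195,185),(225-60,290),400/60)
```

```text
top holes [[0.5789, 0.1532], [0.5829, 0.1213]] collars [[0.5763, 0.1507], [0.581, 0.1191]] col-pred mm [[-1.5, -0.4], [-0.9, -0.2]]
  hole-collar in seat frame mm [[2.9, 2.1], [2.1, 1.9]] angle [0.124, 0.148]
side holes [[0.5778, 0.158], [0.5811, 0.125]] collars [[0.5773, 0.1546], [0.5812, 0.1231]] col-pred mm [[-0.5, 3.5], [-0.7, 3.7]]
  hole-collar in seat frame mm [[1.0, 3.3], [0.1, 1.9]] angle [0.097, 0.124]
```

Emit:
carry_out(steps=[{"gripper":1,"dp":[0.5,-0.2,-0.12],"yaw":0},{"gripper":1,"dp":[0.5,0,0],"yaw":0},{"gripper":1,"dp":[0.2,0,0],"yaw":0},{"gripper":1,"dp":[0,0,0],"yaw":0},{"gripper":1,"dp":[0,0,0],"yaw":0},{"gripper":1,"dp":[0,0,0],"yaw":0}])

```text
clock: 33.52
eef_pos: [0.6083, 0.1392, 0.0492]
ee_rot: [0.706, -0.046, 0.706, 0.046]
contact_force: [0.6, -0.6, -0.2]
grip_width: 0.0309
```

Run:
```python
from h import *
go(*SEAT[1],.030,SA+np.pi/2)
```

```text
t 33.52 p [0.6083 0.1392 0.0492] jaw 1.7 tilt [ 0.  0. -1.] w 0.0309 F [ 0.6 -0.6 -0.2] j7 1.59 
 dp cm [ 1.92 -0.02  0.12] yaw 0.001 (or -3.141)
```

Emit:
carry_out(steps=[{"gripper":1,"dp":[0.2,0,0],"yaw":0},{"gripper":1,"dp":[0.2,0,0],"yaw":0},{"gripper":1,"dp":[0.2,0,0],"yaw":0},{"gripper":1,"dp":[0.2,0,0],"yaw":0},{"gripper":1,"dp":[0.2,0,0],"yaw":0},{"gripper":1,"dp":[0,0,0],"yaw":0},{"gripper":1,"dp":[0,0,0],"yaw":0}])

```text
clock: 34.1
eef_pos: [0.6081, 0.1391, 0.039]
ee_rot: [0.705, -0.046, 0.706, 0.046]
contact_force: [-0.7, 0.1, -1.5]
grip_width: 0.0307
```

Emit:
carry_out(steps=[{"gripper":1,"dp":[0.3,0,0],"yaw":0},{"gripper":1,"dp":[0.3,0,0],"yaw":0},{"gripper":1,"dp":[0.2,0,0],"yaw":0},{"gripper":1,"dp":[0.12,0,0],"yaw":0},{"gripper":1,"dp":[0,0,0],"yaw":0},{"gripper":1,"dp":[0,0,0],"yaw":0},{"gripper":1,"dp":[0.05,0,0],"yaw":0},{"gripper":1,"dp":[0,0,0],"yaw":0}])

```text
clock: 34.77
eef_pos: [0.6084, 0.1391, 0.0299]
ee_rot: [0.706, -0.046, 0.706, 0.046]
contact_force: [-0.8, -0.5, 2.7]
grip_width: 0.0307
```

Emit:
carry_out(steps=[{"gripper":0.4,"dp":[0,0,0],"yaw":0},{"gripper":0.4,"dp":[0,0,0],"yaw":0},{"gripper":0.4,"dp":[0,0,0],"yaw":0},{"gripper":0.4,"dp":[-1,0,0],"yaw":0},{"gripper":0.3,"dp":[-3,0,0],"yaw":0},{"gripper":0.3,"dp":[-3,0,0],"yaw":0},{"gripper":0.2,"dp":[-3,0,0],"yaw":0},{"gripper":0.2,"dp":[0,2.74,-2.77],"yaw":0}])

```text
clock: 35.43
eef_pos: [0.5886, 0.1552, 0.1384]
ee_rot: [0.714, -0.043, 0.698, 0.04]
contact_force: [1.8, -0.7, 1.9]
grip_width: 0.0683
```

Emit:
carry_out(steps=[{"gripper":0.2,"dp":[0,2.74,-2.77],"yaw":0},{"gripper":0.2,"dp":[0,2.74,-2.77],"yaw":0},{"gripper":0.2,"dp":[0,2.74,-2.77],"yaw":0},{"gripper":0.2,"dp":[0,2.74,-2.77],"yaw":0},{"gripper":0.2,"dp":[0,2.74,-2.77],"yaw":0},{"gripper":0.2,"dp":[0,0,0],"yaw":0},{"gripper":0.2,"dp":[0,0,0],"yaw":0},{"gripper":0.2,"dp":[0,0,0],"yaw":0}])

```text
clock: 36.1
eef_pos: [0.4231, 0.2805, 0.1304]
ee_rot: [0.706, -0.046, 0.705, 0.046]
contact_force: [0.5, -0.4, -0.1]
grip_width: 0.068
```

Run:
```python
from h import *
go(.4225,.2805,.057)
t=get_image("top");s=get_image("side");cv2.imwrite("pics/t9.png",t[:,:,::-1]);cv2.imwrite("pics/s9.png",s[:,:,::-1])
d=np.zeros((560,800,3),np.uint8)
d[:280,:400]=cv2.resize(t[190:274,135:255],(400,280),interpolation=cv2.INTER_CUBIC)
d[:280,400:]=cv2.resize(s[310:394,180:300],(400,280),interpolation=cv2.INTER_CUBIC)
d[280:,:400]=cv2.resize(t[290:374,80:200],(400,280),interpolation=cv2.INTER_CUBIC)
d[280:,400:]=cv2.resize(s[396:480,240:360],(400,280),interpolation=cv2.INTER_CUBIC)
cv2.imwrite("pics/p9.png",d[:,:,::-1])
```

```text
t 36.1 p [0.4231 0.2805 0.1304] jaw 1.7 tilt [ 0.002  0.    -1.   ] w 0.068 F [ 0.5 -0.4 -0.1] j7 1.16 
 dp cm [ 7.34  0.01 -0.07]
```

View pics/p9.png

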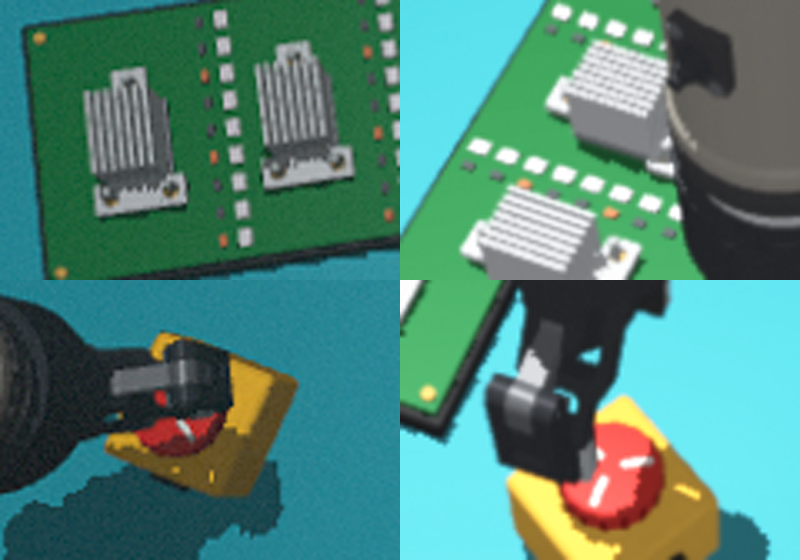

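Emit:
carry_out(steps=[{"gripper":0.2,"dp":[3,0,-0.05],"yaw":0},{"gripper":0.2,"dp":[2.5,0,0],"yaw":0},{"gripper":0.2,"dp":[1.2,0,0],"yaw":0},{"gripper":0.2,"dp":[0.5,0,0],"yaw":0},{"gripper":0.2,"dp":[0,0,0],"yaw":0},{"gripper":0.2,"dp":[0,0,0],"yaw":0},{"gripper":0.2,"dp":[0,0,0],"yaw":0}])

```text
clock: 36.78
eef_pos: [0.4233, 0.2808, 0.0587]
ee_rot: [0.707, -0.045, 0.705, 0.046]
contact_force: [0.1, 0.7, 0.3]
grip_width: 0.0682
```

Emit:
carry_out(steps=[{"gripper":0.8,"dp":[0,0,0],"yaw":0},{"gripper":0.8,"dp":[0,0,0],"yaw":0},{"gripper":0.8,"dp":[0,0,0],"yaw":0},{"gripper":0.8,"dp":[0,0,0],"yaw":0},{"gripper":0.8,"dp":[0,0,0],"yaw":0}], newtons=25)

```text
clock: 37.2
eef_pos: [0.4225, 0.2812, 0.0585]
ee_rot: [0.706, -0.045, 0.705, 0.046]
contact_force: [-0.4, 0.5, 3.6]
grip_width: 0.0427
```

Run:
```python
from h import *
go(.4225,.2805,.057)
```

```text
t 37.2 p [0.4225 0.2812 0.0585] jaw 1.7 tilt [ 0.002  0.001 -1.   ] w 0.0427 F [-0.4  0.5  3.6] j7 1.18 
 dp cm [ 0.15 -0.07 -0.01]
```

Emit:
carry_out(steps=[{"gripper":0.8,"dp":[0,0,0],"yaw":0.12},{"gripper":0.8,"dp":[0,0,0],"yaw":0.12},{"gripper":0.8,"dp":[0,0,0],"yaw":0.12},{"gripper":0.8,"dp":[0,0,0],"yaw":0.12},{"gripper":0.8,"dp":[0,0,0],"yaw":0.12},{"gripper":0.8,"dp":[0,0,0],"yaw":0.12},{"gripper":0.8,"dp":[0,0,0],"yaw":0.12},{"gripper":0.8,"dp":[0,0,0],"yaw":0.12}])

```text
clock: 37.87
eef_pos: [0.4228, 0.2826, 0.0586]
ee_rot: [0.647, 0.288, 0.646, -0.285]
contact_force: [0.7, 1.8, 3.7]
grip_width: 0.0428
```

Emit:
carry_out(steps=[{"gripper":0.8,"dp":[0,0,0],"yaw":0.12},{"gripper":0.8,"dp":[0,0,0],"yaw":0.07},{"gripper":0.8,"dp":[0,0,0],"yaw":0},{"gripper":0.2,"dp":[0,0,0],"yaw":0},{"gripper":0.2,"dp":[0,0,0],"yaw":0},{"gripper":0.2,"dp":[0,0,0],"yaw":0}])

```text
clock: 38.37
eef_pos: [0.4208, 0.2795, 0.0567]
ee_rot: [0.617, 0.344, 0.617, -0.346]
contact_force: [0.9, 0.8, 0.3]
grip_width: 0.0681
```

Emit:
carry_out(steps=[{"gripper":0.2,"dp":[-2,0,0],"yaw":0},{"gripper":0.2,"dp":[-3,0,0],"yaw":0},{"gripper":0.2,"dp":[-4,0,0],"yaw":0},{"gripper":0.2,"dp":[-4,0,0],"yaw":0},{"gripper":0.2,"dp":[0,0,-4],"yaw":0},{"gripper":0.2,"dp":[0,0,-4],"yaw":0},{"gripper":0.2,"dp":[0,0,0],"yaw":0},{"gripper":0.2,"dp":[0,0,0],"yaw":0}])

```text
clock: 39.03
eef_pos: [0.3771, 0.351, 0.1866]
ee_rot: [0.618, 0.342, 0.619, -0.344]
contact_force: [0.8, -1.0, -0.1]
grip_width: 0.0687
```

Run:
```python
from h import *
go(.3,.5,.2)
t=get_image("top");s=get_image("side");cv2.imwrite("pics/t10.png",t[:,:,::-1]);cv2.imwrite("pics/s10.png",s[:,:,::-1])
print(w2pix("top",[[.4225,.2805,.08],[.4225,.2805,.07]]),w2pix("side",[[.4225,.284,.08],[.4225,.284,.07]]))
d=np.zeros((580,800,3),np.uint8)
d[:300,:400]=cv2.resize(t[285:375,80:200],(400,300),interpolation=cv2.INTER_CUBIC)
d[:300,400:]=cv2.resize(s[390:480,240:360],(400,300),interpolation=cv2.INTER_CUBIC)
d[300:]=cv2.resize(t[175:355,130:630],(800,280),interpolation=cv2.INTER_AREA)
cv2.imwrite("pics/p10.png",d[:,:,::-1])
```

```text
t 39.03 p [0.3771 0.351  0.1866] jaw 0.557 tilt [-0.002 -0.001 -1.   ] w 0.0687 F [ 0.8 -1.  -0.1] j7 -0.09 
 dp cm [ -1.33   1.34 -16.73] 
[[129.7084847  329.25637139]
 [131.924371   329.48180424]] [[302.76811507 448.74645741]
 [303.04953598 452.04005547]]
```

View pics/p10.png

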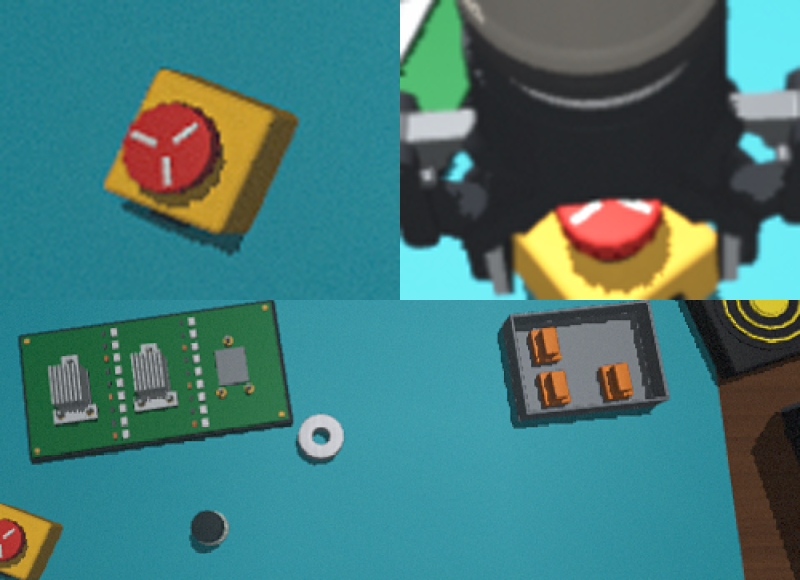

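Emit:
carry_out(steps=[{"gripper":0.2,"dp":[-2,0,-4],"yaw":0},{"gripper":0.2,"dp":[0,0,-4],"yaw":0},{"gripper":0.2,"dp":[0,0,0],"yaw":0},{"gripper":0.2,"dp":[0,0,0],"yaw":0},{"gripper":0.2,"dp":[0,0,0],"yaw":0},{"gripper":0.2,"dp":[0,0,0],"yaw":0}])

```text
clock: 39.63
eef_pos: [0.3413, 0.4122, 0.2058]
ee_rot: [0.617, 0.346, 0.616, -0.347]
contact_force: [0.5, -0.2, 1.2]
grip_width: 0.068
```

Run:
```python
from h import *
im=get_image("top")
for n,i in(("start",cv2.imread("pics/top0.png")[:,:,::-1]),("now",im)):
    hsv=cv2.cvtColor(np.ascontiguousarray(i),cv2.COLOR_RGB2HSV);m=cv2.inRange(hsv,(0,180,110),(4,255,255));m[:280]=0;m[:,200:]=0
    c,l,st,ce=cv2.connectedComponentsWithStats(m);k=1+st[1:,4].argmax();print(n,st[k],ce[k].round(2))
go(.3,.5,.2)
```

```text
start [117 316  26  26 376] [129.63 328.76]
now [117 316  26  26 371] [129.62 328.93]
t 39.68 p [0.3413 0.4123 0.2059] jaw 0.546 tilt [ 0.    -0.002 -1.   ] w 0.0685 F [ 0.1 -0.3 -0.3] j7 -0.24 
 dp cm [ 0.57  1.02 -9.63]
```

The head is back exactly where it was at the start, in the up position, so I'm handing the job in.

```bash
python3 -c "
from station import *
print(close_job())"
```

```text
the job is handed in; nothing more can be done
None
```

The job is done and handed in at about 40 s of the 210 s allowed.

- **Power off:** I pressed the mushroom to the bottom of its travel, where the force jumped to 15 N. The next picture showed the head about 2.5 px lower, which matches the latched position.
- **Caps:** All three caps stand upright in the grey tray.
- **Heatsinks:** There were two on the bench. They are on the left and middle modules, each lowered until it touched down, with the tool at the expected height of 30 mm. In the pictures both lie flat with their studs in the holes. The right module stays empty.
- **Power on:** I twisted the mushroom about 1.15 rad clockwise and let go. Its head is back within 0.2 px of where it was at the start, so it is up.
- **Other checks:** The flux jar looks unmoved, and I saw no heatsink knocked aside. The arm stood clear of everything at hand-in.

**Disagreement:** The two cameras differed by about 4 mm in y. I went by the top camera, and both fits went in without resistance. In the last picture the arm hid most of the mushroom from the side camera, so the final "up" check rests on the top camera alone.

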